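# Tip the drainage stones into the plant pot

### The job

Slide the turquoise pot, without lifting it off the shelf, under the pouring lip of the wooden tipping tray, then raise the tray by its handle so that all five drainage stones slide off into the pot; do not touch the stones with the gripper. Lower the tray until it rests level again, without letting it drop. Leave the pot standing upright with all the stones inside, and leave the other ornaments where they are.

Things in the scene. Friction and masses are not known exactly. Their poses are not given: they have to be found in the camera images.
- stand: Fixed dark steel stand of the tipping tray. Origin on the shelf, mid-stand; -y is the pouring side (the pot goes there), +y the handle side. Base plate 12 mm thick: x -65 to 65, y -75 to 110 mm. Two upright cheeks (10 x 18 mm, up to z 155) at x = +-50, y = -60 mm hold the hinge; a rear post at y = 90 mm holds the tray level.
- stand_hinge (a point): Middle of the tray's hinge axis: 145 mm above the shelf, at x 0, y -60 mm of the stand. The axis runs along the stand's x axis.
- tray (a joint): Angle of the hinged wooden tray, rad: 0 = level on its rear post; grows as the handle end is lifted; stops at 1.0; falls back if let go. Floor 75 mm wide inside (83 outside), top 4 mm above the hinge axis, reaching 40 mm from the hinge on the pouring side and 160 mm on the handle side. Side and rear walls rise 26 mm above the floor; open at the lip.
- tray_lip (a point): Middle of the tray's open pouring edge, on top of its floor; moves with the tray. With the tray level it is 149 mm above the shelf, at x 0, y -100 mm of the stand.
- tray_handle (a point): Middle of the round steel handle bar (12 mm thick, 76 mm between its two end arms, lying along the stand's x axis), 50 mm clear behind the tray's rear wall. 210 mm from the hinge axis on the handle side and 12 mm above the axis when level, so 157 mm above the shelf; moves with the tray.
- pot: Loose turquoise ceramic plant pot, empty, about 0.45 kg. Origin at the centre of its underside, z up. 95 mm high; outer radius 45 mm at the foot, 55 mm at 75 mm height, then a collar of radius 60 mm from 77 mm height to the rim; wall 5 mm, floor 7 mm thick.
- pot_rim (a point): Centre of the pot's mouth, 95 mm above its underside; the opening is 110 mm across.
- stone0: One of five loose pale stones lying on the tray: a chunky rounded pebble 24 mm across and 19 mm high, about 22 g. Origin at the centre of its underside.
- stone1: One of five loose pale stones lying on the tray: a chunky rounded pebble 24 mm across and 17 mm high, about 22 g. Origin at the centre of its underside.
- stone2: One of five loose pale stones lying on the tray: a chunky rounded pebble 22 mm across and 18 mm high, about 22 g. Origin at the centre of its underside.
- stone3: One of five loose pale stones lying on the tray: a chunky rounded pebble 23 mm across and 17 mm high, about 22 g. Origin at the centre of its underside.
- stone4: One of five loose pale stones lying on the tray: a chunky rounded pebble 23 mm across and 16 mm high, about 22 g. Origin at the centre of its underside.
- bell: Chrome desk bell with a press button on top, 80 mm across, 55 mm high; a loose ornament that must stay where it stands. Origin at the centre of its underside.
- vase: Squat black glass vase, 104 mm across, 92 mm high; a loose ornament that must stay where it stands. Origin at the centre of its underside.
- top: Wooden spinning top standing on its flat foot, 48 mm across, 52 mm high; a loose ornament that must stay where it stands. Origin at the centre of its underside.
- tealight: White plastic battery tealight, 38 mm across, 36 mm high with its flame tip; a loose ornament that must stay where it stands. Origin at the centre of its underside.
- case: Stainless steel hinged sunglasses case, closed, 65 x 160 mm (x, y), 43 mm high; a loose ornament that must stay where it stands. Origin at the centre of its underside.
- puzzle: Dark wooden puzzle cube, 50 mm; a loose ornament that must stay where it stands. Origin at the centre of its underside.

How it is judged:
By the outcome, as a careful person would: the job done as asked, in the order asked, and still so for the second after the job is handed in, with the robot touching nothing.
It also fails if it takes over 69 s, if anything falls off the work surface, if the arm or the gripper's body presses on something with over 40 N, if the wrist force passes 120 N, or if a joint passes its speed limit or range.

### The arm

A 7-joint arm with a two-finger parallel gripper is mounted at the origin on the work surface. World frame = base frame: x ahead of the robot, y to its left, z up, the work surface at z = 0. Lengths are in m, angles in rad, forces in N, time in s.
With the tool pointing down it reaches from about 0.425 to 0.95 m from the base axis. Payload 4.7 kg.
Tool frame: the origin (TCP) lies at the very end of the fingers, on their centre line; the grasp point (between the pads) lies 19 mm behind it; z points along the fingers, y is the line along which they close (so a half turn about z gives the same grasp; the last joint's range is limited). The gripper opens to 87 mm and grips with 3 to 60 N. Pads are 19 mm wide; open, the fingers measure 117 mm over their backs; the gripper's body (75 mm by 190 mm) begins 51 mm behind the grasp point.
Start: joints at [-1.265, 0.469, -0.049, 1.532, 0.024, 1.141, -0.082], TCP at [0.222, 0.638, 0.193] pointing down, gripper open.
Joint ranges: [-2.59, 2.59], [-0.33, 1.99], [-1.39, 1.29], [0.1, 2.45], [-1.04, 4.18], [0.21, 1.99], [-2.66, 2.66]. Speed limits (rad/s): [2.57, 2.57, 3.14, 3.14, 3.14, 3.14, 3.14].

### API

Orientations are given as a unit quaternion [w, x, y, z].
In Python, from workcell import bot gives the robot as it stands.
- The arm moves only by the tool send_rows, never from a script. Its argument "deltas" is a list of rows, each an object of numbers: "x", "y", "z": the shift along the tool's x, y, z in units of 40 mm (1.0 is 40 mm); "rx", "ry", "rz": the turn, a rotation vector about the tool's x, y, z in units of 0.12 rad (1.0 is 0.12 rad); "fingers": the closure, from -1 (fully open) to 1 (shut). In form: [{"x": .., "y": .., "z": .., "rx": .., "ry": .., "rz": .., "fingers": ..}, ...]. A call has exactly 10 rows; each row shifts and turns the commanded pose from where the row before left it, along the tool's axes as they then stand; what a row does not reach is not made up. A row lasts 1/10 s, in which the tool goes at most 50 mm and 8.59 degrees, less where a joint would pass 70% of its speed; a pose out of reach is approached as far as the arm can. A call with a number of a shift or a turn outside -1 to 1 is refused whole. A call with a gripper value outside its range is refused whole. The fingers move at their own pace and stop on an object; "squeeze" is the grip in N (left out, the last holds). Time passes only in rows, so rows that do not move let the fingers close, or fill a call up. It gives the time, the measured TCP pose, the force, the opening and the grip force at its end, in the units of the state.
- bot.observe(): the state, without advancing time (a new reading comes with each control period).
- bot.read_camera(name): name is "scene" or "top" or "wrist"; returns the picture (384x512x3 uint8, red, green, blue); there is no depth.
- bot.camera_params(name): a dict with "intrinsics" (3x3 intrinsics, pixels), "R" (3x3) and "t" (3): a world point X has camera coordinates R X + t. Camera axes: x right, y down, z forward; pixel columns grow to the right and rows downward; lengths in m; the calibration is good to about 2 mm. A picture is of the moment at which its call begins: read the wrist's pose just before it. camera_params takes no time and is no camera call; for the wrist camera it gives the pose at the moment of the call.
- bot.hand_in(): hands the job in; it is judged then, once.
Trained networks look in the newest picture that a camera, given by its name, has taken for a name from the list of things; names that differ only in an ending like _2 or _b are one class to them, and where a whole thing is asked for, a point or a joint stands for the part that bears it (a point fixed in the world has none). Each returns a list of dicts, best first, with "p" (0 to 1); they miss things now and then, are a little off and sometimes report something else, mostly with a low value. They report only what shows in the picture. A call takes as long as a camera call.
- bot.boxes_of(camera, label): "extent" ([left, top, right, bottom] in pixels, round what is visible of it).
- bot.cut_out(camera, label): "pixels" (384x512 bool, what is visible of it) and "extent" ([left, top, right, bottom] in pixels, round what is visible of it).
The state is a dict: "clock": time; "qpos": joint angles; "joint_vel": joint speeds; "tau": joint torques, N m; "tcp_pos": TCP position; "tool_rot": TCP orientation; "force": force on the tool from outside, world axes, zero at the start; "ft_torque": the same for the moment, N m; "grip_width": finger opening in m; "gripper_force": force on a finger pad.
Only numpy, scipy, OpenCV 4.12 (cv2) and the standard library are available. Lean on these libraries where they do the work, as an engineer would, in place of code of your own. Each camera call takes 0.05 s, during which the arm holds its last target. There are 200 camera calls.

## Working session

There is one attempt and no reset: what is moved stays moved. The work goes in short steps, Python scripts to look and compute and a tool call to move; the robot and the scene stay as the last step left them, time stands still between calls to the robot, and variables do not carry over. Pictures are saved under pics/ and viewed, at most 10 in all, crops included, and the job is handed in when it is done.

Besides the shell and the picture viewer there is one more tool, called after "Emit:" as name(argument=value, ...), one argument or row to a line, values as JSON. send_rows: Moves the arm, as the interface text tells. Its arguments: {"type":"object","properties":{"deltas":{"type":"array"},"squeeze":{"type":"number"}},"required":["deltas"]}

```bash
mkdir -p pics; cat > h.py <<'E'
import numpy as np, cv2
from workcell import bot
def save(cam,name):
    im=bot.read_camera(cam); cv2.imwrite('pics/'+name+'.png',im[:,:,::-1]); return im
def ray(cam,uv):
    p=bot.camera_params(cam);R=np.array(p['R']);t=np.array(p['t']);K=np.array(p['intrinsics'])
    d=R.T@np.linalg.inv(K)@np.array([uv[0],uv[1],1.]);return -R.T@t,d/np.linalg.norm(d)
def onz(cam,uv,z):
    c,d=ray(cam,uv);return c+d*(z-c[2])/d[2]
def tri(*rays):
    A=np.zeros((3,3));b=np.zeros(3)
    for c,d in rays:
        P=np.eye(3)-np.outer(d,d);A+=P;b+=P@c
    return np.linalg.solve(A,b)
def proj(cam,X):
    p=bot.camera_params(cam);x=np.array(p['R'])@np.asarray(X)+np.array(p['t']);x=np.array(p['intrinsics'])@x;return x[:2]/x[2]
E
python3 - <<'E'
from h import *
np.set_printoptions(precision=3,suppress=True)
a=save('scene','s0');b=save('top','t0')
cv2.imwrite('pics/both.png',cv2.resize(np.vstack([a,b])[:,:,::-1],None,fx=.78,fy=.78))
for c in('scene','top'):
    p=bot.camera_params(c);print(c,-np.array(p['R']).T@np.array(p['t']),np.array(p['intrinsics']).tolist())
    for l in ['stand','tray','tray_handle','pot','stone0','bell','vase','top','tealight','case','puzzle']:
        r=bot.boxes_of(c,l)
        print(l,[(np.round(q['extent']).tolist(),round(q['p'],2),onz(c,[(q['extent'][0]+q['extent'][2])/2,(q['extent'][1]+q['extent'][3])/2],.03).round(3).tolist()) for q in r[:5]])
print(bot.observe())
E
```

```text
scene [1.293 0.198 1.152] [[461.86389757164244, 0.0, 254.5920747733512], [0.0, 461.86389757164244, 189.3662540955885], [0.0, 0.0, 1.0]]
stand [([200.0, 262.0, 230.0, 284.0], 0.69, [0.787, 0.002, 0.03]), ([236.0, 161.0, 336.0, 244.0], 0.62, [0.534, 0.16, 0.03])]
tray [([236.0, 159.0, 335.0, 212.0], 0.9, [0.471, 0.15, 0.03])]
tray_handle [([237.0, 162.0, 336.0, 213.0], 0.89, [0.48, 0.154, 0.03])]
pot [([128.0, 137.0, 171.0, 185.0], 0.75, [0.447, -0.283, 0.03]), ([161.0, 247.0, 176.0, 260.0], 0.2, [0.752, -0.136, 0.03])]
stone0 [([234.0, 154.0, 245.0, 161.0], 0.64, [0.388, -0.006, 0.03]), ([259.0, 173.0, 276.0, 181.0], 0.43, [0.451, 0.093, 0.03]), ([267.0, 187.0, 276.0, 193.0], 0.41, [0.497, 0.11, 0.03])]
bell [([201.0, 262.0, 232.0, 281.0], 0.77, [0.783, 0.005, 0.03])]
vase [([98.0, 222.0, 136.0, 261.0], 0.96, [0.74, -0.285, 0.03])]
top [([235.0, 164.0, 338.0, 211.0], 0.67, [0.479, 0.154, 0.03]), ([159.0, 247.0, 178.0, 260.0], 0.56, [0.752, -0.136, 0.03])]
tealight [([234.0, 153.0, 242.0, 162.0], 0.54, [0.39, -0.012, 0.03])]
case [([357.0, 196.0, 419.0, 226.0], 0.64, [0.516, 0.453, 0.0
[... 1210 characters left out ...]
152, 0.03])]
tealight [([278.0, 266.0, 292.0, 282.0], 0.71, [0.367, -0.018, 0.03])]
case [([85.0, 202.0, 145.0, 236.0], 0.93, [0.507, 0.446, 0.03])]
puzzle [([206.0, 122.0, 230.0, 144.0], 0.61, [0.751, 0.171, 0.03])]
{'clock': 1.2, 'qpos': array([-1.265,  0.469, -0.049,  1.533,  0.024,  1.141, -0.082]), 'joint_vel': array([ 0.001, -0.001,  0.002, -0.001,  0.001,  0.001, -0.001]), 'tau': array([  0.   , -50.785,  -0.081, -23.645,  -0.061,   0.031,  -0.   ]), 'tcp_pos': array([0.222, 0.638, 0.193]), 'tool_rot': array([-0.   ,  0.167,  0.986,  0.   ]), 'force': array([ 0.309, -0.543, -0.396]), 'ft_torque': array([-0.034,  0.022,  0.029]), 'gripper_force': 0.0, 'grip_width': 0.08693369286447336}
```

View pics/both.png

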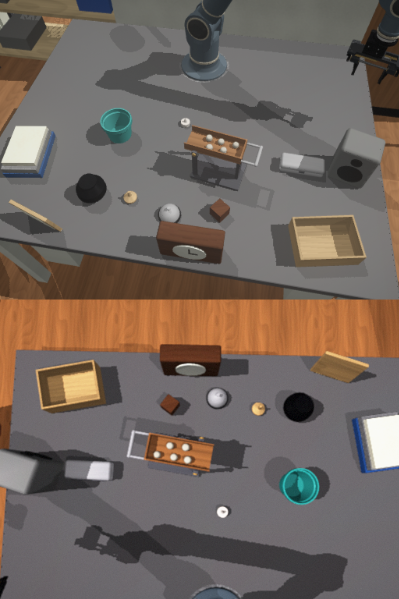

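```bash
python3 - <<'E'
from h import *
a=cv2.imread('pics/t0.png')[130:270,140:430];b=cv2.imread('pics/s0.png')[110:270,110:400]
cv2.imwrite('pics/crop.png',np.vstack([cv2.resize(a,(580,280),interpolation=2),cv2.resize(b,(580,320),interpolation=2)]))
E
```

```text
(no output)
```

View pics/crop.png

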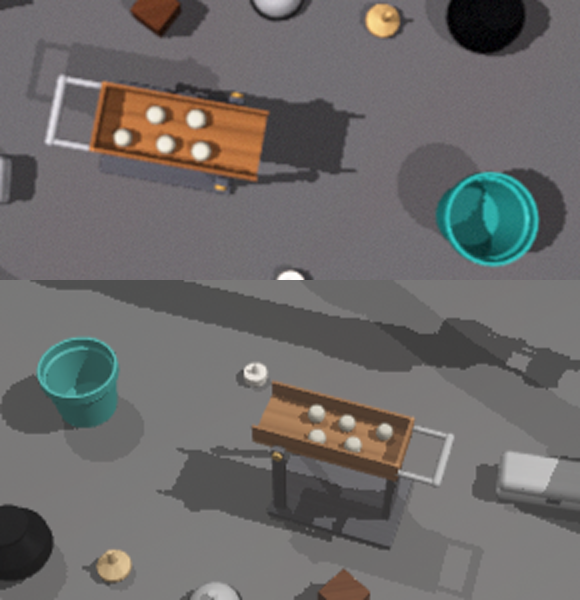

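The scene view shows the pot at left (about 149,154), the level tray with its lip towards the pot, and the handle at about (332,199). In the top view the pot rim is at about (385,240), the handle bar runs from (170,168) to (164,202), and the tealight is at (285,274). Next I'll fit the stand pose from the corners and the pot from its rim.

```bash
python3 - <<'E'
from h import *
from scipy.optimize import least_squares
np.set_printoptions(precision=4,suppress=True)
# triangulate handle ends and rear corners
P={'hA':((170.5,168.5),(328.5,211)),'hB':((164.5,201.5),(336,187.5)),'rA':((192,171.5),(311,206)),'rB':((186,204.5),(316.5,179)),'lB':((268.5,220),(247,162.5))}
M={'hA':(.041,.150,.157),'hB':(-.041,.150,.157),'rA':(.0415,.1,.175),'rB':(-.0415,.1,.175),'lB':(-.0415,-.1,.175),'lA':(.0415,-.1,.175)}
for k,(t,s) in P.items(): print(k,tri(ray('top',t),ray('scene',s)))
P['lA']=((274,186),None)
def W(v,m): c,s=np.cos(v[2]),np.sin(v[2]);return np.array([v[0]+c*m[0]-s*m[1],v[1]+s*m[0]+c*m[1],m[2]])
def f(v):
    r=[]
    for k,(t,s) in P.items():
        r+=list(proj('top',W(v,M[k]))-t)
        if s is not None:r+=list(proj('scene',W(v,M[k]))-s)
    return r
o=least_squares(f,[.57,.15,0],loss='soft_l1');v=o.x;print('stand',v,'res',np.array(f(v)))
# pot: match rim+foot silhouette extents
obs=[];C={}
for cam in('top','scene'):
    bot.read_camera(cam);q=bot.cut_out(cam,'pot')[0];m=q['pixels'];ys,xs=np.nonzero(m);C[cam]=m
    obs+=[xs.min(),ys.min(),xs.max()+1,ys.max()+1];print(cam,q['p'],m.sum(),obs[-4:])
a=np.linspace(0,2*np.pi,90)
def g(u):
    r=[]
    for i,cam in enumerate(('top','scene')):
        X=[(u[0]+R*np.cos(t),u[1]+R*np.sin(t),z+u[2]) for R,z in((.045,0),(.06,.077),(.06,.095)) for t in a]
        p=np.array([proj(cam,x) for x in X]);e=[*p.min(0),*p.max(0)];r+=[e[j]-obs[4*i+j] for j in range(4)]
    return r
o=least_squares(g,[.46,-.287,0],loss='soft_l1',diff_step=1e-3);print('pot',o.x,np.array(g(o.x)))
pot=o.x
for yy in(-.128,-.132,-.1):print(yy,'target',W(v,(0,yy,0)))
print('handle',W(v,(0,.15,.157)))
d=W(v,(0,-.13,0))[:2]-pot[:2];print('push',d,np.hypot(*d),np.degrees(np.arctan2(d[1],d[0])))
E
```

```text
hA [0.6298 0.2731 0.1591]
hB [0.5501 0.2865 0.1555]
rA [0.6229 0.2244 0.1597]
rB [0.5429 0.2322 0.1721]
lB [0.5094 0.0381 0.1624]
stand [ 0.567   0.13   -0.1581] res [ 0.4192 -0.3382 -1.0083  0.8186 -0.1585  0.1045 -1.3663 -0.3376 -1.7805
 -1.0147 -1.8828 -3.0763 -2.4113  0.5513  0.5633 -0.801  -0.8858 -0.2393
 -1.3563 -2.77   -0.467  -0.9038]
top 0.67 1883 [np.int64(358), np.int64(216), np.int64(409), np.int64(263)]
scene 0.76 1433 [np.int64(129), np.int64(138), np.int64(169), np.int64(184)]Traceback (most recent call last):
  File "<stdin>", line 29, in <module>
    return func(*args, **kwargs)
    result = trf(vector_fun.fun, vector_fun.jac, x0, f0, J0, lb, ub, ftol, xtol,
                 gtol, max_nfev, x_scale, loss_function, tr_solver,
                 tr_options.copy(), verbose, callback=callback_wrapped)
    return trf_no_bounds(
        fun, jac, x0, f0, J0, ftol, xtol, gtol, max_nfev, x_scale,
        loss_function, tr_solver, tr_options, verbose, callback=callback)
    f_new = fun(x_new)
    self._update_fun()
    ~~~~~~~~~~~~~~~~^^
    self.f = self.fun_wrapped(xp_copy(self.x))
             ~~~~~~~~~~~~~~~~^^^^^^^^^^^^^^^^^
    return np.atleast_1d(self.fun(x))
                         ~~~~~~~~^^^
    return self.f(x, *self.args, **self.kwargs)
           ~~~~~~^^^^^^^^^^^^^^^^^^^^^^^^^^^^^^
  File "<stdin>", line 27, in g
  File "h.py", line 16, in proj
    p=bot.camera_params(cam);x=np.array(p['R'])@np.asarray(X)+np.array(p['t']);x=np.array(p['intrinsics'])@x;return x[:2]/x[2]
ValueError: time passes only in moves, steps and waits
```

```bash
cat >> h.py <<'E'
_C={}
def params(cam):
    if cam not in _C:_C[cam]=bot.camera_params(cam)
    return _C[cam]
def ray(cam,uv):
    p=params(cam);R=np.array(p['R']);t=np.array(p['t']);K=np.array(p['intrinsics'])
    d=R.T@np.linalg.inv(K)@np.array([uv[0],uv[1],1.]);return -R.T@t,d/np.linalg.norm(d)
def proj(cam,X):
    p=params(cam);x=np.array(p['R'])@np.asarray(X)+np.array(p['t']);x=np.array(p['intrinsics'])@x;return x[:2]/x[2]
ST=np.array([.567,.130,-.158])
def W(m,v=ST): c,s=np.cos(v[2]),np.sin(v[2]);return np.array([v[0]+c*m[0]-s*m[1],v[1]+s*m[0]+c*m[1],m[2]])
def fitpot(guess):
    from scipy.optimize import least_squares
    obs=[]
    for cam in('top','scene'):
        bot.read_camera(cam);q=bot.cut_out(cam,'pot')[0];ys,xs=np.nonzero(q['pixels']);obs+=[xs.min(),ys.min(),xs.max()+1,ys.max()+1]
    a=np.linspace(0,2*np.pi,90)
    def g(u):
        r=[]
        for i,cam in enumerate(('top','scene')):
            X=[(u[0]+R*np.cos(t),u[1]+R*np.sin(t),z+u[2]) for R,z in((.045,0),(.06,.077),(.06,.095)) for t in a]
            p=np.array([proj(cam,x) for x in X]);e=[*p.min(0),*p.max(0)];r+=[e[j]-obs[4*i+j] for j in range(4)]
        return np.array(r)
    o=least_squares(g,guess,loss='soft_l1',diff_step=1e-3);return o.x,g(o.x)
E
python3 - <<'E'
from h import *
np.set_printoptions(precision=4,suppress=True)
pot,r=fitpot([.46,-.287,0.001]);print('pot',pot,r)
print('rim tri',tri(ray('top',(385.5,239.5)),ray('scene',(149.5,154.5))))
t=W((0,-.13,0));print('target',t,'lip',W((0,-.1,.149)),'handle',W((0,.15,.157)))
d=t[:2]-pot[:2];print('push',d,np.hypot(*d),np.degrees(np.arctan2(d[1],d[0])))
E
```

```text
pot [0.5104 0.1333 0.1177] [  1.0377  -2.758   47.6704  43.9556 130.225   -0.7748 134.756    6.031 ]
rim tri [ 0.4644 -0.2695  0.0853]
target [0.5465 0.0016 0.    ] lip [0.5513 0.0312 0.149 ] handle [0.5906 0.2781 0.157 ]
push [ 0.0362 -0.1317] 0.13657075393383858 -74.63687174285144
```

```bash
python3 - <<'E'
import re
s=open('h.py').read()
s=s.replace("def fitpot(guess):","def fitpot(guess,obs=None):").replace("    obs=[]\n    for cam in('top','scene'):\n        bot","    new=obs is None;obs=[] if new else obs\n    for cam in('top','scene') if new else ():\n        bot")
s=s.replace("q=bot.cut_out(cam,'pot')[0];","q=min(bot.cut_out(cam,'pot'),key=lambda q:np.hypot(*(np.array([q['extent'][0]+q['extent'][2],q['extent'][1]+q['extent'][3]])/2-proj(cam,[guess[0],guess[1],.05]))));print(q['p'],q['extent']);")
open('h.py','w').write(s)
E
python3 - <<'E'
from h import *
np.set_printoptions(precision=4,suppress=True)
pot,r=fitpot([.46,-.28,0.001],[358,216,409,263,129,138,169,184]);print('pot',pot,r)
pot,r=fitpot([.46,-.28,0.001]);print('pot',pot,r)
t=W((0,-.13,0))
d=t[:2]-pot[:2];print('push',d,np.hypot(*d),np.degrees(np.arctan2(d[1],d[0])))
E
```

```text
pot [ 0.465  -0.2704 -0.0033] [-0.8424  0.0903 -0.4896  0.0601 -1.6869 -0.0753 -0.358  -0.2095]
0.58 [357.1, 216.9, 409.6, 263.0]
0.96 [128.2, 137.0, 171.6, 184.3]
pot [ 0.4651 -0.2708 -0.0028] [-0.6565  0.0499 -1.2578  0.0447 -0.8581 -0.1821 -1.5131 -0.3006]
push [0.0815 0.2724] 0.284356907842692 73.34989993643926
```

```bash
cat > plan.py <<'E'
from h import *
import json
from scipy.spatial.transform import Rotation as Ro, Slerp
def Rtool(xang,tilt=0):  # tool x heading (world deg), tilt about tool y (deg)
    return Ro.from_euler('z',xang,degrees=True)*Ro.from_euler('x',180,degrees=True)*Ro.from_euler('y',tilt,degrees=True)
def plan(wps,f,step=.038,rot=.115,start=None):
    """wps: list of (pos,Rot,[nrows])"""
    s=bot.observe() if start is None else start
    p=np.array(s['tcp_pos']);q=s['tool_rot'];R=Ro.from_quat([q[1],q[2],q[3],q[0]])
    rows=[]
    for w in wps:
        g=np.array(w[0]);G=w[1];a=(R.inv()*G).magnitude()
        n=w[2] if len(w)>2 else int(max(1,np.ceil(np.linalg.norm(g-p)/step),np.ceil(a/rot)))
        sl=Slerp([0,1],Ro.concatenate([R,G]));p0=p.copy()
        for i in range(1,n+1):
            d=np.round(R.inv().apply(p0+(g-p0)*i/n-p)/.04,2);r=np.round((R.inv()*sl(i/n)).as_rotvec()/.12,2)
            p=p+R.apply(d*.04);R=R*Ro.from_rotvec(r*.12)
            rows.append({k:float(v) for k,v in zip(['x','y','z','rx','ry','rz'],[*d,*r]) if v})
    for i in range(0,len(rows),10):
        b=rows[i:i+10]; print('--',i//10)
        print(json.dumps([dict(r,fingers=f) for r in b]))
    print(len(rows),'end',p.round(4),R.as_quat().round(3))
E
python3 - <<'E'
from plan import *
R0=Rtool(160.8)
plan([((.25,.60,.36),Rtool(155),5),((.47,.25,.36),Rtool(120),11),((.51,0,.34),Rtool(97),7),((.438,-.361,.16),Rtool(73.3,20),13),((.438,-.361,.038),Rtool(73.3,20),4)],0)
E
```

```text
-- 0
[{"x": -0.19, "y": -0.13, "z": -0.83, "rz": 0.17, "fingers": 0}, {"x": -0.2, "y": -0.13, "z": -0.84, "rz": 0.17, "fingers": 0}, {"x": -0.2, "y": -0.12, "z": -0.83, "rz": 0.17, "fingers": 0}, {"x": -0.21, "y": -0.12, "z": -0.84, "rz": 0.17, "fingers": 0}, {"x": -0.2, "y": -0.11, "z": -0.83, "rz": 0.17, "fingers": 0}, {"x": -0.79, "y": -0.51, "rz": 0.46, "fingers": 0}, {"x": -0.82, "y": -0.46, "rz": 0.46, "fingers": 0}, {"x": -0.84, "y": -0.42, "rz": 0.47, "fingers": 0}, {"x": -0.86, "y": -0.38, "rz": 0.46, "fingers": 0}, {"x": -0.88, "y": -0.32, "rz": 0.46, "fingers": 0}]
-- 1
[{"x": -0.9, "y": -0.27, "rz": 0.46, "fingers": 0}, {"x": -0.91, "y": -0.23, "rz": 0.47, "fingers": 0}, {"x": -0.93, "y": -0.17, "rz": 0.46, "fingers": 0}, {"x": -0.93, "y": -0.12, "rz": 0.46, "fingers": 0}, {"x": -0.94, "y": -0.07, "rz": 0.46, "fingers": 0}, {"x": -0.94, "y": -0.02, "rz": 0.47, "fingers": 0}, {"x": -0.84, "y": -0.32, "z": 0.07, "rz": 0.48, "fingers": 0}, {"x": -0.87, "y": -0.27, "z": 0.07, "rz": 0.47, "fingers": 0}, {"x": -0.87, "y": -0.23, "z": 0.07, "rz": 0.48, "fingers": 0}, {"x": -0.89
[... 909 characters left out ...]
0.05, "ry": 0.22, "rz": 0.26, "fingers": 0}, {"x": -0.76, "y": -0.05, "z": 0.18, "rx": -0.05, "ry": 0.22, "rz": 0.26, "fingers": 0}, {"x": -0.77, "y": -0.03, "z": 0.17, "rx": -0.04, "ry": 0.22, "rz": 0.27, "fingers": 0}, {"x": -0.78, "y": -0.01, "z": 0.15, "rx": -0.05, "ry": 0.23, "rz": 0.26, "fingers": 0}, {"x": -0.77, "y": 0.02, "z": 0.12, "rx": -0.04, "ry": 0.22, "rz": 0.26, "fingers": 0}, {"x": -0.78, "y": 0.05, "z": 0.1, "rx": -0.05, "ry": 0.22, "rz": 0.26, "fingers": 0}, {"x": -0.26, "z": 0.72, "fingers": 0}, {"x": -0.26, "z": 0.71, "fingers": 0}, {"x": -0.27, "z": 0.72, "fingers": 0}, {"x": -0.26, "z": 0.72, "fingers": 0}]
40 end [ 0.4381 -0.3611  0.0379] [ 0.79   0.588  0.139 -0.104]
```

Emit:
send_rows(
  deltas=[
    {"x": -0.2,"y": -0.12,"z": -0.83,"rz": 0.17,"fingers": 0},
    {"x": -0.2,"y": -0.12,"z": -0.83,"rz": 0.17,"fingers": 0},
    {"x": -0.2,"y": -0.12,"z": -0.83,"rz": 0.17,"fingers": 0},
    {"x": -0.2,"y": -0.12,"z": -0.83,"rz": 0.17,"fingers": 0},
    {"x": -0.2,"y": -0.12,"z": -0.83,"rz": 0.17,"fingers": 0},
    {"x": -0.79,"y": -0.51,"rz": 0.46,"fingers": 0},
    {"x": -0.82,"y": -0.46,"rz": 0.46,"fingers": 0},
    {"x": -0.84,"y": -0.42,"rz": 0.46,"fingers": 0},
    {"x": -0.86,"y": -0.38,"rz": 0.46,"fingers": 0},
    {"x": -0.88,"y": -0.32,"rz": 0.46,"fingers": 0},
  ],
  squeeze=20,
)

```text
schema error: expected keys x, y, z, rx, ry, rz, fingers
```

Emit:
send_rows(
  deltas=[
    {"x": -0.9,"y": -0.27,"rz": 0.46,"fingers": 0},
    {"x": -0.91,"y": -0.23,"rz": 0.46,"fingers": 0},
    {"x": -0.93,"y": -0.17,"rz": 0.46,"fingers": 0},
    {"x": -0.93,"y": -0.12,"rz": 0.46,"fingers": 0},
    {"x": -0.94,"y": -0.07,"rz": 0.46,"fingers": 0},
    {"x": -0.94,"y": -0.02,"rz": 0.47,"fingers": 0},
    {"x": -0.84,"y": -0.32,"z": 0.07,"rz": 0.48,"fingers": 0},
    {"x": -0.87,"y": -0.27,"z": 0.07,"rz": 0.47,"fingers": 0},
    {"x": -0.87,"y": -0.23,"z": 0.07,"rz": 0.48,"fingers": 0},
    {"x": -0.89,"y": -0.17,"z": 0.07,"rz": 0.48,"fingers": 0},
  ],
)

```text
schema error: expected keys x, y, z, rx, ry, rz, fingers
```

Emit:
send_rows(
  deltas=[
    {"x": -0.89,"y": -0.12,"z": 0.07,"rz": 0.48,"fingers": 0},
    {"x": -0.91,"y": -0.07,"z": 0.08,"rz": 0.47,"fingers": 0},
    {"x": -0.9,"y": -0.02,"z": 0.07,"rz": 0.48,"fingers": 0},
    {"x": -0.67,"y": -0.22,"z": 0.35,"rx": -0.05,"ry": 0.22,"rz": 0.26,"fingers": 0},
    {"x": -0.69,"y": -0.21,"z": 0.32,"rx": -0.04,"ry": 0.22,"rz": 0.27,"fingers": 0},
    {"x": -0.7,"y": -0.18,"z": 0.31,"rx": -0.05,"ry": 0.22,"rz": 0.26,"fingers": 0},
    {"x": -0.72,"y": -0.16,"z": 0.29,"rx": -0.04,"ry": 0.22,"rz": 0.26,"fingers": 0},
    {"x": -0.72,"y": -0.14,"z": 0.26,"rx": -0.05,"ry": 0.22,"rz": 0.26,"fingers": 0},
    {"x": -0.74,"y": -0.12,"z": 0.25,"rx": -0.05,"ry": 0.22,"rz": 0.27,"fingers": 0},
    {"x": -0.75,"y": -0.1,"z": 0.23,"rx": -0.04,"ry": 0.22,"rz": 0.26,"fingers": 0},
  ],
)

```text
schema error: expected keys x, y, z, rx, ry, rz, fingers
```

Emit:
send_rows(
  deltas=[
    {"x": -0.2,"y": -0.12,"z": -0.83,"rx": 0,"ry": 0,"rz": 0.17,"fingers": 0},
    {"x": -0.2,"y": -0.12,"z": -0.83,"rx": 0,"ry": 0,"rz": 0.17,"fingers": 0},
    {"x": -0.2,"y": -0.12,"z": -0.83,"rx": 0,"ry": 0,"rz": 0.17,"fingers": 0},
    {"x": -0.2,"y": -0.12,"z": -0.83,"rx": 0,"ry": 0,"rz": 0.17,"fingers": 0},
    {"x": -0.2,"y": -0.12,"z": -0.83,"rx": 0,"ry": 0,"rz": 0.17,"fingers": 0},
    {"x": -0.79,"y": -0.51,"z": 0,"rx": 0,"ry": 0,"rz": 0.46,"fingers": 0},
    {"x": -0.82,"y": -0.46,"z": 0,"rx": 0,"ry": 0,"rz": 0.46,"fingers": 0},
    {"x": -0.84,"y": -0.42,"z": 0,"rx": 0,"ry": 0,"rz": 0.46,"fingers": 0},
    {"x": -0.86,"y": -0.38,"z": 0,"rx": 0,"ry": 0,"rz": 0.46,"fingers": 0},
    {"x": -0.88,"y": -0.32,"z": 0,"rx": 0,"ry": 0,"rz": 0.46,"fingers": 0},
  ],
  squeeze=20,
)

```text
clock: 2.8
tcp_pos: [0.3507, 0.44, 0.3593]
tool_rot: [-0.0, 0.35, 0.937, 0.0]
force: [0.2, 0.0, 0.6]
grip_width: 0.0432
gripper_force: 0.0
```

Emit:
send_rows(
  deltas=[
    {"x": -0.9,"y": -0.27,"z": 0,"rx": 0,"ry": 0,"rz": 0.46,"fingers": 0},
    {"x": -0.91,"y": -0.23,"z": 0,"rx": 0,"ry": 0,"rz": 0.46,"fingers": 0},
    {"x": -0.93,"y": -0.17,"z": 0,"rx": 0,"ry": 0,"rz": 0.46,"fingers": 0},
    {"x": -0.93,"y": -0.12,"z": 0,"rx": 0,"ry": 0,"rz": 0.46,"fingers": 0},
    {"x": -0.94,"y": -0.07,"z": 0,"rx": 0,"ry": 0,"rz": 0.46,"fingers": 0},
    {"x": -0.94,"y": -0.02,"z": 0,"rx": 0,"ry": 0,"rz": 0.47,"fingers": 0},
    {"x": -0.84,"y": -0.32,"z": 0.07,"rx": 0,"ry": 0,"rz": 0.48,"fingers": 0},
    {"x": -0.87,"y": -0.27,"z": 0.07,"rx": 0,"ry": 0,"rz": 0.47,"fingers": 0},
    {"x": -0.87,"y": -0.23,"z": 0.07,"rx": 0,"ry": 0,"rz": 0.48,"fingers": 0},
    {"x": -0.89,"y": -0.17,"z": 0.07,"rx": 0,"ry": 0,"rz": 0.48,"fingers": 0},
  ],
)

```text
clock: 3.8
tcp_pos: [0.4938, 0.1063, 0.348]
tool_rot: [0.0, 0.596, 0.803, 0.0]
force: [-0.4, 0.2, 0.4]
grip_width: 0.0436
gripper_force: 0.0
```

Emit:
send_rows(
  deltas=[
    {"x": -0.89,"y": -0.12,"z": 0.07,"rx": 0,"ry": 0,"rz": 0.48,"fingers": 0},
    {"x": -0.91,"y": -0.07,"z": 0.08,"rx": 0,"ry": 0,"rz": 0.47,"fingers": 0},
    {"x": -0.9,"y": -0.02,"z": 0.07,"rx": 0,"ry": 0,"rz": 0.48,"fingers": 0},
    {"x": -0.67,"y": -0.22,"z": 0.35,"rx": -0.05,"ry": 0.22,"rz": 0.26,"fingers": 0},
    {"x": -0.69,"y": -0.21,"z": 0.32,"rx": -0.04,"ry": 0.22,"rz": 0.27,"fingers": 0},
    {"x": -0.7,"y": -0.18,"z": 0.31,"rx": -0.05,"ry": 0.22,"rz": 0.26,"fingers": 0},
    {"x": -0.72,"y": -0.16,"z": 0.29,"rx": -0.04,"ry": 0.22,"rz": 0.26,"fingers": 0},
    {"x": -0.72,"y": -0.14,"z": 0.26,"rx": -0.05,"ry": 0.22,"rz": 0.26,"fingers": 0},
    {"x": -0.74,"y": -0.12,"z": 0.25,"rx": -0.05,"ry": 0.22,"rz": 0.27,"fingers": 0},
    {"x": -0.75,"y": -0.1,"z": 0.23,"rx": -0.04,"ry": 0.22,"rz": 0.26,"fingers": 0},
  ],
)

```text
clock: 4.8
tcp_pos: [0.4726, -0.1946, 0.242]
tool_rot: [-0.056, 0.737, 0.669, 0.076]
force: [0.1, -0.3, -0.7]
grip_width: 0.0437
gripper_force: 0.0
```

```bash
sed -i "s/\[\*d,\*r\]) if v}/[*d,*r])}/; s/d=np.round(/d=0.+np.round(/; s/r=np.round(/r=0.+np.round(/" plan.py; python3 - <<'E'
from plan import *
print(bot.observe())
# redo wrist view of pot as second check of position
R=Rtool(73.3,20)
plan([((.438,-.361,.16),R),((.438,-.361,.038),R,4)],0)
E
```

```text
{'clock': 4.8, 'qpos': array([-0.16888415,  0.2146027 ,  0.71540963,  1.85800594, -0.34211877,
        1.20671221,  0.57886103]), 'joint_vel': array([ 0.67249444,  0.39944557,  0.2072343 ,  0.01641075, -0.5390137 ,
       -0.01693622,  0.80847139]), 'tau': array([ -2.85268776, -32.12276459,   3.6300943 , -22.47532547,
        -0.03409764,   0.43145701,  -0.68594366]), 'tcp_pos': array([ 0.47258156, -0.19456715,  0.2420278 ]), 'tool_rot': array([-0.05635028,  0.73735146,  0.6688263 ,  0.0762158 ]), 'force': array([ 0.10431883, -0.27066696, -0.7060546 ]), 'ft_torque': array([-0.23678745,  0.05146814,  0.00873107]), 'gripper_force': 0.0, 'grip_width': 0.04366640175568206}
-- 0
[{"x": -0.91, "y": -0.1, "z": 0.24, "rx": -0.06, "ry": 0.26, "rz": 0.32, "fingers": 0}, {"x": -0.91, "y": -0.06, "z": 0.22, "rx": -0.05, "ry": 0.27, "rz": 0.32, "fingers": 0}, {"x": -0.93, "y": -0.03, "z": 0.18, "rx": -0.05, "ry": 0.26, "rz": 0.31, "fingers": 0}, {"x": -0.93, "y": 0.0, "z": 0.15, "rx": -0.06, "ry": 0.26, "rz": 0.32, "fingers": 0}, {"x": -0.93, "y": 0.04, "z": 0.13, "rx": -0.06, "ry": 0.27, "rz": 0.32, "fingers": 0}, {"x": -0.26, "y": 0.0, "z": 0.72, "rx": 0.0, "ry": 0.0, "rz": 0.0, "fingers": 0}, {"x": -0.26, "y": 0.0, "z": 0.71, "rx": 0.0, "ry": 0.0, "rz": 0.0, "fingers": 0}, {"x": -0.27, "y": 0.0, "z": 0.72, "rx": 0.0, "ry": 0.0, "rz": 0.0, "fingers": 0}, {"x": -0.26, "y": 0.0, "z": 0.71, "rx": 0.0, "ry": 0.0, "rz": 0.0, "fingers": 0}]
9 end [ 0.438  -0.3611  0.0381] [ 0.79   0.588  0.14  -0.104]
```

Emit:
send_rows(
  deltas=[
    {"x": -0.76,"y": -0.07,"z": 0.21,"rx": -0.05,"ry": 0.22,"rz": 0.26,"fingers": 0},
    {"x": -0.76,"y": -0.05,"z": 0.18,"rx": -0.05,"ry": 0.22,"rz": 0.26,"fingers": 0},
    {"x": -0.77,"y": -0.03,"z": 0.17,"rx": -0.04,"ry": 0.22,"rz": 0.27,"fingers": 0},
    {"x": -0.78,"y": -0.01,"z": 0.15,"rx": -0.05,"ry": 0.23,"rz": 0.26,"fingers": 0},
    {"x": -0.77,"y": 0.02,"z": 0.12,"rx": -0.04,"ry": 0.22,"rz": 0.26,"fingers": 0},
    {"x": -0.78,"y": 0.05,"z": 0.1,"rx": -0.05,"ry": 0.22,"rz": 0.26,"fingers": 0},
    {"x": 0,"y": 0,"z": 0,"rx": 0,"ry": 0,"rz": 0,"fingers": 0},
    {"x": 0,"y": 0,"z": 0,"rx": 0,"ry": 0,"rz": 0,"fingers": 0},
    {"x": 0,"y": 0,"z": 0,"rx": 0,"ry": 0,"rz": 0,"fingers": 0},
    {"x": 0,"y": 0,"z": 0,"rx": 0,"ry": 0,"rz": 0,"fingers": 0},
  ],
)

```text
clock: 5.8
tcp_pos: [0.4413, -0.359, 0.1601]
tool_rot: [-0.104, 0.788, 0.59, 0.14]
force: [-0.1, 0.7, 0.6]
grip_width: 0.0434
gripper_force: 0.0
```

```bash
python3 - <<'E'
from plan import *
s=bot.observe();print(s['tcp_pos'],s['tool_rot'])
im=save('wrist','w0');
print(bot.boxes_of('wrist','pot')[:2])
u=np.array([np.cos(np.radians(73.3)),np.sin(np.radians(73.3)),0])
for p in ([.465,-.270,.0],):
  p=np.array(p);print('proj rim pts',[proj('wrist',p+[.06*np.cos(a),.06*np.sin(a),.095]).round().tolist() for a in np.arange(0,6.2,np.pi/2)])
R=Rtool(73.3,20)
plan([((.438,-.361,.038),R,10)],0)
E
```

```text
[ 0.44130054 -0.3590416   0.16007972] [-0.10375995  0.78834125  0.59007831  0.13985542]
[{'extent': [182.8, 58.8, 312.2, 187.7], 'p': 0.61}]
proj rim pts [[311.0, 101.0], [230.0, 59.0], [185.0, 137.0], [267.0, 181.0]]
-- 0
[{"x": -0.11, "y": -0.01, "z": 0.28, "rx": 0.0, "ry": 0.0, "rz": 0.0, "fingers": 0}, {"x": -0.11, "y": 0.0, "z": 0.29, "rx": 0.0, "ry": 0.0, "rz": 0.01, "fingers": 0}, {"x": -0.11, "y": -0.01, "z": 0.28, "rx": 0.0, "ry": 0.0, "rz": 0.0, "fingers": 0}, {"x": -0.11, "y": -0.01, "z": 0.29, "rx": 0.0, "ry": 0.0, "rz": 0.01, "fingers": 0}, {"x": -0.11, "y": 0.0, "z": 0.28, "rx": 0.0, "ry": 0.0, "rz": 0.0, "fingers": 0}, {"x": -0.11, "y": -0.01, "z": 0.29, "rx": 0.0, "ry": 0.0, "rz": 0.01, "fingers": 0}, {"x": -0.11, "y": -0.01, "z": 0.28, "rx": 0.0, "ry": 0.0, "rz": 0.0, "fingers": 0}, {"x": -0.11, "y": 0.0, "z": 0.29, "rx": 0.0, "ry": -0.01, "rz": 0.01, "fingers": 0}, {"x": -0.11, "y": -0.01, "z": 0.28, "rx": 0.0, "ry": 0.0, "rz": 0.0, "fingers": 0}, {"x": -0.11, "y": 0.0, "z": 0.29, "rx": 0.0, "ry": 0.0, "rz": 0.0, "fingers": 0}]
10 end [ 0.4382 -0.3608  0.0379] [ 0.79   0.588  0.139 -0.104]
```

View pics/w0.png

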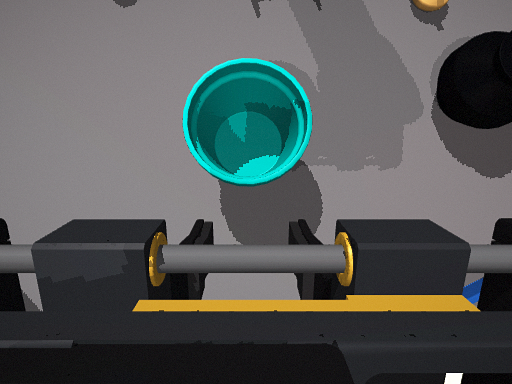

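The wrist view shows the pot rim centred at about (247,122), and the measured position projects to (248,120), so they agree. The pot lies midway between the fingers at about x = 250. Now I'll lower the tool and push.

Emit:
send_rows(
  deltas=[
    {"x": -0.22,"y": -0.01,"z": 0.57,"rx": 0,"ry": 0,"rz": 0.01,"fingers": 0},
    {"x": -0.22,"y": -0.01,"z": 0.57,"rx": 0,"ry": 0,"rz": 0.01,"fingers": 0},
    {"x": -0.22,"y": -0.01,"z": 0.57,"rx": 0,"ry": 0,"rz": 0.01,"fingers": 0},
    {"x": -0.22,"y": -0.01,"z": 0.57,"rx": 0,"ry": 0,"rz": 0.01,"fingers": 0},
    {"x": -0.22,"y": -0.01,"z": 0.57,"rx": 0,"ry": 0,"rz": 0,"fingers": 0},
    {"x": 0.12,"y": 0,"z": 0.04,"rx": 0,"ry": 0,"rz": 0,"fingers": 0},
    {"x": 0.12,"y": 0,"z": 0.04,"rx": 0,"ry": 0,"rz": 0,"fingers": 0},
    {"x": 0.12,"y": 0,"z": 0.04,"rx": 0,"ry": 0,"rz": 0,"fingers": 0},
    {"x": 0.12,"y": 0,"z": 0.045,"rx": 0,"ry": 0,"rz": 0,"fingers": 0},
    {"x": 0.12,"y": 0,"z": 0.045,"rx": 0,"ry": 0,"rz": 0,"fingers": 0},
  ],
)

```text
clock: 6.9
tcp_pos: [0.4456, -0.3374, 0.0385]
tool_rot: [-0.104, 0.79, 0.587, 0.139]
force: [-0.1, -0.1, 0.9]
grip_width: 0.0434
gripper_force: 0.0
```

```bash
python3 - <<'E'
from plan import *
s=bot.observe();print(s['tcp_pos'],s['tool_rot'],s['grip_width'])
plan([((.531,-.050,.038),Rtool(73.3,20),30)],0)
E
```

```text
[ 0.44564263 -0.33737209  0.03854387] [-0.1035111   0.79042456  0.5874288   0.13943411] 0.04336505819638222
-- 0
[{"x": 0.23, "y": 0.0, "z": 0.09, "rx": 0.0, "ry": 0.0, "rz": 0.0, "fingers": 0}, {"x": 0.24, "y": 0.0, "z": 0.08, "rx": 0.0, "ry": 0.0, "rz": 0.0, "fingers": 0}, {"x": 0.23, "y": 0.0, "z": 0.09, "rx": 0.0, "ry": 0.0, "rz": 0.0, "fingers": 0}, {"x": 0.24, "y": 0.0, "z": 0.08, "rx": 0.0, "ry": 0.0, "rz": 0.0, "fingers": 0}, {"x": 0.23, "y": 0.0, "z": 0.09, "rx": 0.0, "ry": 0.0, "rz": 0.0, "fingers": 0}, {"x": 0.24, "y": -0.01, "z": 0.09, "rx": 0.0, "ry": 0.0, "rz": 0.0, "fingers": 0}, {"x": 0.23, "y": 0.0, "z": 0.08, "rx": 0.0, "ry": 0.0, "rz": 0.0, "fingers": 0}, {"x": 0.24, "y": 0.0, "z": 0.09, "rx": 0.0, "ry": 0.0, "rz": 0.0, "fingers": 0}, {"x": 0.23, "y": 0.0, "z": 0.08, "rx": 0.0, "ry": 0.0, "rz": 0.0, "fingers": 0}, {"x": 0.24, "y": 0.0, "z": 0.09, "rx": 0.0, "ry": 0.0, "rz": 0.0, "fingers": 0}]
-- 1
[{"x": 0.23, "y": 0.0, "z": 0.08, "rx": 0.0, "ry": 0.0, "rz": 0.0, "fingers": 0}, {"x": 0.24, "y": 0.0, "z": 0.09, "rx": 0.0, "ry": 0.0, "rz": 0.0, "fingers": 0}, {"x": 
[... 826 characters left out ...]
"y": 0.0, "z": 0.09, "rx": 0.0, "ry": 0.0, "rz": 0.0, "fingers": 0}, {"x": 0.23, "y": 0.0, "z": 0.08, "rx": 0.0, "ry": 0.0, "rz": 0.0, "fingers": 0}, {"x": 0.23, "y": 0.0, "z": 0.09, "rx": 0.0, "ry": 0.0, "rz": 0.0, "fingers": 0}, {"x": 0.24, "y": 0.0, "z": 0.08, "rx": 0.0, "ry": 0.0, "rz": 0.0, "fingers": 0}, {"x": 0.23, "y": 0.0, "z": 0.09, "rx": 0.0, "ry": 0.0, "rz": 0.0, "fingers": 0}, {"x": 0.24, "y": 0.0, "z": 0.08, "rx": 0.0, "ry": 0.0, "rz": 0.0, "fingers": 0}, {"x": 0.23, "y": -0.01, "z": 0.09, "rx": 0.0, "ry": 0.0, "rz": 0.0, "fingers": 0}, {"x": 0.24, "y": 0.0, "z": 0.09, "rx": 0.0, "ry": 0.0, "rz": 0.0, "fingers": 0}]
30 end [ 0.5309 -0.0498  0.0379] [ 0.79   0.588  0.139 -0.103]
```

Emit:
send_rows(
  deltas=[
    {"x": 0.15,"y": 0,"z": 0.055,"rx": 0,"ry": 0,"rz": 0,"fingers": 0},
    {"x": 0.15,"y": 0,"z": 0.055,"rx": 0,"ry": 0,"rz": 0,"fingers": 0},
    {"x": 0.15,"y": 0,"z": 0.055,"rx": 0,"ry": 0,"rz": 0,"fingers": 0},
    {"x": 0.2,"y": 0,"z": 0.073,"rx": 0,"ry": 0,"rz": 0,"fingers": 0},
    {"x": 0.235,"y": 0,"z": 0.085,"rx": 0,"ry": 0,"rz": 0,"fingers": 0},
    {"x": 0.235,"y": 0,"z": 0.085,"rx": 0,"ry": 0,"rz": 0,"fingers": 0},
    {"x": 0.235,"y": 0,"z": 0.085,"rx": 0,"ry": 0,"rz": 0,"fingers": 0},
    {"x": 0.235,"y": 0,"z": 0.085,"rx": 0,"ry": 0,"rz": 0,"fingers": 0},
    {"x": 0.235,"y": 0,"z": 0.085,"rx": 0,"ry": 0,"rz": 0,"fingers": 0},
    {"x": 0.235,"y": 0,"z": 0.085,"rx": 0,"ry": 0,"rz": 0,"fingers": 0},
  ],
)

```text
clock: 7.9
tcp_pos: [0.4704, -0.2528, 0.0376]
tool_rot: [-0.104, 0.791, 0.587, 0.139]
force: [-1.4, -3.0, 0.4]
grip_width: 0.0436
gripper_force: 1.8
```

Emit:
send_rows(
  deltas=[
    {"x": 0.235,"y": 0,"z": 0.085,"rx": 0,"ry": 0,"rz": 0,"fingers": 0},
    {"x": 0.235,"y": 0,"z": 0.085,"rx": 0,"ry": 0,"rz": 0,"fingers": 0},
    {"x": 0.235,"y": 0,"z": 0.085,"rx": 0,"ry": 0,"rz": 0,"fingers": 0},
    {"x": 0.235,"y": 0,"z": 0.085,"rx": 0,"ry": 0,"rz": 0,"fingers": 0},
    {"x": 0.235,"y": 0,"z": 0.085,"rx": 0,"ry": 0,"rz": 0,"fingers": 0},
    {"x": 0.235,"y": 0,"z": 0.085,"rx": 0,"ry": 0,"rz": 0,"fingers": 0},
    {"x": 0.235,"y": 0,"z": 0.085,"rx": 0,"ry": 0,"rz": 0,"fingers": 0},
    {"x": 0.235,"y": 0,"z": 0.085,"rx": 0,"ry": 0,"rz": 0,"fingers": 0},
    {"x": 0.15,"y": 0,"z": 0.055,"rx": 0,"ry": 0,"rz": 0,"fingers": 0},
    {"x": 0.08,"y": 0,"z": 0.03,"rx": 0,"ry": 0,"rz": 0,"fingers": 0},
  ],
)

```text
clock: 8.9
tcp_pos: [0.4963, -0.1668, 0.0377]
tool_rot: [-0.105, 0.79, 0.587, 0.139]
force: [-0.4, -2.4, 0.1]
grip_width: 0.0434
gripper_force: 1.7
```

```bash
python3 - <<'E'
from plan import *
s=bot.observe();print(s['tcp_pos'],s['tool_rot'],s['grip_width'],s['force'])
u=np.array([.287,.958]);g=s['tcp_pos'][:2]+.054*u;print('exp pot',g)
a=save('top','t1');b=save('scene','s1')
cv2.imwrite('pics/c1.png',np.vstack([cv2.resize(a[130:270,140:430],(580,280)),cv2.resize(b[110:270,110:400],(580,320))])[:,:,::-1])
print(fitpot([*g,.001]))
print('pot if aligned',proj('top',[*g,.095]),proj('scene',[*g,.095]))
plan([((.531,-.050,.038),Rtool(73.3,20),14)],0)
E
```

```text
[ 0.49630665 -0.16675849  0.03771421] [-0.10455878  0.7903435   0.58743312  0.13909331] 0.04343594375163913 [-0.42347215 -2.42410179  0.05635087]
exp pot [ 0.51180465 -0.11502649]
0.84 [298.1, 197.9, 348.3, 242.7]
0.81 [172.8, 156.2, 219.6, 203.0]
(array([ 0.50996398, -0.11882452, -0.00479236]), array([-1.6738782 , -0.13681777, -0.35279776,  0.49368237, -1.4486441 ,
       -0.48439135, -0.63889403,  0.48288263]))
pot if aligned [325.43875475 220.30202305] [194.19601695 171.04860389]
-- 0
[{"x": 0.21, "y": 0.0, "z": 0.07, "rx": 0.0, "ry": 0.0, "rz": 0.0, "fingers": 0}, {"x": 0.2, "y": 0.0, "z": 0.08, "rx": 0.0, "ry": 0.0, "rz": 0.0, "fingers": 0}, {"x": 0.21, "y": 0.0, "z": 0.07, "rx": 0.0, "ry": 0.0, "rz": 0.0, "fingers": 0}, {"x": 0.2, "y": 0.0, "z": 0.08, "rx": 0.0, "ry": 0.0, "rz": -0.01, "fingers": 0}, {"x": 0.21, "y": -0.01, "z": 0.07, "rx": 0.0, "ry": 0.0, "rz": 0.0, "fingers": 0}, {"x": 0.2, "y": 0.0, "z": 0.08, "rx": 0.0, "ry": -0.01, "rz": 0.0, "fingers": 0}, {"x": 0.21, "y": 0.0, "z": 0.07, "rx": -0.01, "ry": 0.0, "rz": 0.0, "fingers": 0}, {"x": 0.2, "y": 0.0, "z": 0.08, "rx": 0.0, "ry": 0.0, "rz": 0.0, "fingers": 0}, {"x": 0.21, "y": 0.0, "z": 0.07, "rx": 0.0, "ry": 0.0, "rz": 0.0, "fingers": 0}, {"x": 0.2, "y": 0.0, "z": 0.08, "rx": 0.0, "ry": 0.0, "rz": 0.0, "fingers": 0}]
-- 1
[{"x": 0.21, "y": 0.0, "z": 0.07, "rx": 0.0, "ry": 0.0, "rz": 0.0, "fingers": 0}, {"x": 0.2, "y": 0.0, "z": 0.08, "rx": 0.0, "ry": 0.0, "rz": -0.01, "fingers": 0}, {"x": 0.21, "y": 0.0, "z": 0.07, "rx": 0.0, "ry": 0.0, "rz": 0.0, "fingers": 0}, {"x": 0.2, "y": 0.0, "z": 0.07, "rx": 0.0, "ry": 0.0, "rz": 0.0, "fingers": 0}]
14 end [ 0.531  -0.0503  0.0381] [ 0.79   0.588  0.139 -0.104]
```

View pics/c1.png

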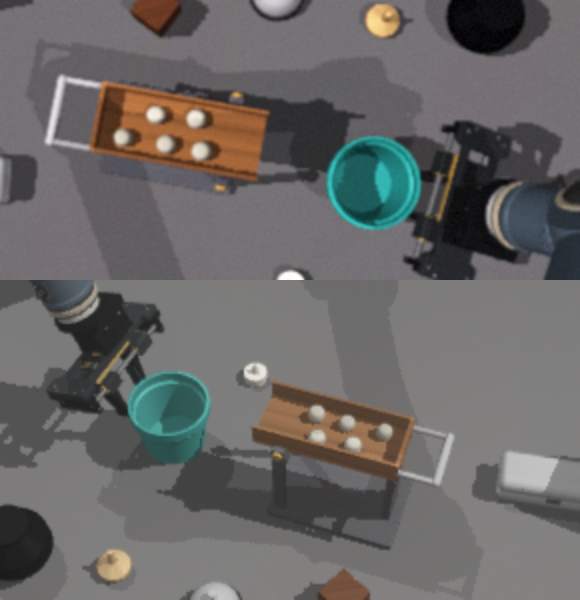

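The pot stands upright at about (0.512,-0.115) against both fingers, and the bell, vase, top, tealight, case and puzzle haven't moved. I'll push the remaining 12 cm.

Emit:
send_rows(
  deltas=[
    {"x": 0.15,"y": 0,"z": 0.055,"rx": 0,"ry": 0,"rz": 0,"fingers": 0},
    {"x": 0.2,"y": 0,"z": 0.075,"rx": 0,"ry": 0,"rz": 0,"fingers": 0},
    {"x": 0.2,"y": 0,"z": 0.075,"rx": 0,"ry": 0,"rz": 0,"fingers": 0},
    {"x": 0.2,"y": 0,"z": 0.075,"rx": 0,"ry": 0,"rz": 0,"fingers": 0},
    {"x": 0.2,"y": 0,"z": 0.075,"rx": 0,"ry": 0,"rz": 0,"fingers": 0},
    {"x": 0.2,"y": 0,"z": 0.075,"rx": 0,"ry": 0,"rz": 0,"fingers": 0},
    {"x": 0.2,"y": 0,"z": 0.075,"rx": 0,"ry": 0,"rz": 0,"fingers": 0},
    {"x": 0.2,"y": 0,"z": 0.075,"rx": 0,"ry": 0,"rz": 0,"fingers": 0},
    {"x": 0.2,"y": 0,"z": 0.075,"rx": 0,"ry": 0,"rz": 0,"fingers": 0},
    {"x": 0.2,"y": 0,"z": 0.07,"rx": 0,"ry": 0,"rz": 0,"fingers": 0},
  ],
)

```text
clock: 10.2
tcp_pos: [0.5203, -0.0874, 0.0372]
tool_rot: [-0.104, 0.791, 0.587, 0.139]
force: [-0.0, -3.7, 1.4]
grip_width: 0.0433
gripper_force: 1.9
```

```bash
python3 - <<'E'
from plan import *
s=bot.observe();print(s['tcp_pos'],s['tool_rot'],s['force'])
u=np.array([.287,.958]);print('exp pot',s['tcp_pos'][:2]+.054*u)
t=np.array([.531,-.050,.038]);print('left',(t-s['tcp_pos']), (t-s['tcp_pos'])[:2]@u)
E
```

```text
[ 0.52033645 -0.08736719  0.03716691] [-0.10436482  0.79065768  0.58705537  0.13904821] [-5.92232179e-05 -3.66641122e+00  1.44445962e+00]
exp pot [ 0.53583445 -0.03563519]
left [0.01066355 0.03736719 0.00083309] 0.038858203459272954
```

Emit:
send_rows(
  deltas=[
    {"x": 0.12,"y": 0,"z": 0.04,"rx": 0,"ry": 0,"rz": 0,"fingers": 0},
    {"x": 0.12,"y": 0,"z": 0.04,"rx": 0,"ry": 0,"rz": 0,"fingers": 0},
    {"x": 0.12,"y": 0,"z": 0.04,"rx": 0,"ry": 0,"rz": 0,"fingers": 0},
    {"x": 0.12,"y": 0,"z": 0.04,"rx": 0,"ry": 0,"rz": 0,"fingers": 0},
    {"x": 0.12,"y": 0,"z": 0.04,"rx": 0,"ry": 0,"rz": 0,"fingers": 0},
    {"x": 0.12,"y": 0,"z": 0.04,"rx": 0,"ry": 0,"rz": 0,"fingers": 0},
    {"x": 0.1,"y": 0,"z": 0.035,"rx": 0,"ry": 0,"rz": 0,"fingers": 0},
    {"x": 0,"y": 0,"z": 0,"rx": 0,"ry": 0,"rz": 0,"fingers": 0},
    {"x": 0,"y": 0,"z": 0,"rx": 0,"ry": 0,"rz": 0,"fingers": 0},
    {"x": 0,"y": 0,"z": 0,"rx": 0,"ry": 0,"rz": 0,"fingers": 0},
  ],
)

```text
clock: 11.2
tcp_pos: [0.5302, -0.0544, 0.0382]
tool_rot: [-0.105, 0.791, 0.587, 0.139]
force: [-0.6, 0.1, -0.2]
grip_width: 0.0437
gripper_force: 0.3
```

```bash
python3 - <<'E'
from plan import *
s=bot.observe();print(s['tcp_pos'],s['tool_rot'],s['force'])
u=np.array([.287,.958]);g=s['tcp_pos'][:2]+.054*u;print('exp pot',g)
a=save('top','t2');b=save('scene','s2')
for im,c in((a,'top'),(b,'scene')):
    P=np.array([proj(c,[g[0]+.06*np.cos(t),g[1]+.06*np.sin(t),.095]) for t in np.linspace(0,6.283,60)])
    k=cv2.resize(im,None,fx=4,fy=4,interpolation=2)[:,:,::-1].copy()
    cv2.polylines(k,[(P*4+2).astype(int)],True,(0,0,255),1)
    P=np.array([proj(c,W((x,-.1,.149))) for x in(-.0375,.0375)]);cv2.polylines(k,[(P*4+2).astype(int)],False,(255,0,255),1)
    o=(P.mean(0)*4).astype(int);cv2.imwrite('pics/%s_o.png'%c,k[o[1]-190:o[1]+110,o[0]-250:o[0]+250])
cv2.imwrite('pics/c2.png',np.vstack([cv2.imread('pics/top_o.png'),cv2.imread('pics/scene_o.png')]))
print(fitpot([*g,.001]))
E
```

```text
[ 0.53021955 -0.05440138  0.03817491] [-0.10478957  0.79052347  0.58709493  0.13932459] [-0.61157876  0.11500826 -0.18633084]
exp pot [ 0.54571755 -0.00266938]
0.93 [263.8, 183.8, 304.9, 229.0]
0.56 [209.4, 166.9, 246.0, 217.7]
(array([ 0.54310035, -0.01374014, -0.00834845]), array([-3.53341773, -0.35326271,  1.9005097 ,  0.90672345, -3.6188329 ,
        0.36343469,  1.58935054,  0.07977425]))
```

View pics/c2.png

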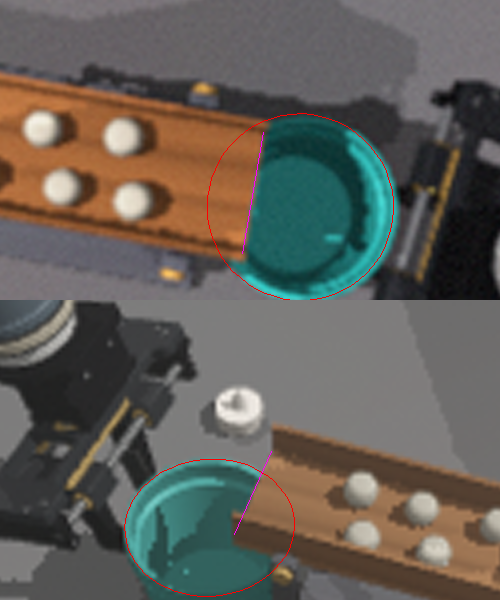

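The overlays match: the red rim circle sits on the pot and the pink lip line lies inside the mouth. In stand coordinates the pot is at about (0,-134) mm, which is centred under the lip. Now I'll retreat and move over the handle.

```bash
python3 - <<'E'
from plan import *
u=np.array([.287,.958,0]);s=bot.observe();p=s['tcp_pos']
plan([(p-.05*u,Rtool(73.3,20),3),(p-.08*u+[0,0,.20],Rtool(80,15),6),((.50,.02,.32),Rtool(105,0),5),((.5906,.2781,.27),Rtool(171),10)],0)
E
```

```text
-- 0
[{"x": -0.39, "y": 0.0, "z": -0.14, "rx": 0.0, "ry": 0.0, "rz": -0.01, "fingers": 0}, {"x": -0.39, "y": 0.0, "z": -0.15, "rx": -0.01, "ry": -0.01, "rz": 0.0, "fingers": 0}, {"x": -0.39, "y": 0.0, "z": -0.14, "rx": 0.0, "ry": 0.0, "rz": -0.01, "fingers": 0}, {"x": 0.17, "y": 0.0, "z": -0.83, "rx": 0.05, "ry": -0.12, "rz": -0.15, "fingers": 0}, {"x": 0.15, "y": 0.0, "z": -0.82, "rx": 0.05, "ry": -0.12, "rz": -0.16, "fingers": 0}, {"x": 0.14, "y": 0.0, "z": -0.83, "rx": 0.05, "ry": -0.12, "rz": -0.15, "fingers": 0}, {"x": 0.13, "y": -0.01, "z": -0.84, "rx": 0.05, "ry": -0.12, "rz": -0.16, "fingers": 0}, {"x": 0.12, "y": -0.01, "z": -0.83, "rx": 0.05, "ry": -0.12, "rz": -0.15, "fingers": 0}, {"x": 0.11, "y": -0.01, "z": -0.83, "rx": 0.04, "ry": -0.12, "rz": -0.16, "fingers": 0}, {"x": 0.82, "y": -0.17, "z": -0.2, "rx": 0.1, "ry": -0.43, "rz": -0.72, "fingers": 0}]
-- 1
[{"x": 0.82, "y": -0.1, "z": -0.25, "rx": 0.09, "ry": -0.43, "rz": -0.72, "fingers": 0}, {"x": 0.81, "y": -0.03, "z": -0.29, "rx": 0.1, "ry": -0.43, "rz": -0.73, "fingers": 0}, {"x": 0.8, "y": 0.04, "z": -0.32, "rx": 
[... 333 characters left out ...]
, "rx": 0.0, "ry": 0.0, "rz": -0.96, "fingers": 0}, {"x": 0.4, "y": 0.55, "z": 0.13, "rx": 0.0, "ry": 0.0, "rz": -0.96, "fingers": 0}, {"x": 0.34, "y": 0.6, "z": 0.12, "rx": 0.0, "ry": 0.0, "rz": -0.96, "fingers": 0}, {"x": 0.26, "y": 0.63, "z": 0.13, "rx": 0.0, "ry": 0.0, "rz": -0.96, "fingers": 0}]
-- 2
[{"x": 0.19, "y": 0.66, "z": 0.12, "rx": 0.0, "ry": 0.0, "rz": -0.96, "fingers": 0}, {"x": 0.12, "y": 0.67, "z": 0.13, "rx": 0.0, "ry": 0.0, "rz": -0.96, "fingers": 0}, {"x": 0.03, "y": 0.68, "z": 0.12, "rx": 0.0, "ry": 0.0, "rz": -0.96, "fingers": 0}, {"x": -0.04, "y": 0.69, "z": 0.13, "rx": 0.0, "ry": 0.0, "rz": -0.96, "fingers": 0}]
24 end [0.5905 0.2783 0.2699] [0.079 0.997 0.    0.   ]
```

Emit:
send_rows(
  deltas=[
    {"x": -0.39,"y": 0,"z": -0.14,"rx": 0,"ry": 0,"rz": -0.01,"fingers": 0},
    {"x": -0.39,"y": 0,"z": -0.15,"rx": -0.01,"ry": -0.01,"rz": 0,"fingers": 0},
    {"x": -0.39,"y": 0,"z": -0.14,"rx": 0,"ry": 0,"rz": -0.01,"fingers": 0},
    {"x": 0.17,"y": 0,"z": -0.83,"rx": 0.05,"ry": -0.12,"rz": -0.15,"fingers": 0},
    {"x": 0.15,"y": 0,"z": -0.82,"rx": 0.05,"ry": -0.12,"rz": -0.16,"fingers": 0},
    {"x": 0.14,"y": 0,"z": -0.83,"rx": 0.05,"ry": -0.12,"rz": -0.15,"fingers": 0},
    {"x": 0.13,"y": -0.01,"z": -0.84,"rx": 0.05,"ry": -0.12,"rz": -0.16,"fingers": 0},
    {"x": 0.12,"y": -0.01,"z": -0.83,"rx": 0.05,"ry": -0.12,"rz": -0.15,"fingers": 0},
    {"x": 0.11,"y": -0.01,"z": -0.83,"rx": 0.04,"ry": -0.12,"rz": -0.16,"fingers": 0},
    {"x": 0.82,"y": -0.17,"z": -0.2,"rx": 0.1,"ry": -0.43,"rz": -0.72,"fingers": 0},
  ],
)

```text
clock: 12.5
tcp_pos: [0.5058, -0.11, 0.2572]
tool_rot: [-0.063, 0.737, 0.668, 0.08]
force: [1.0, 0.4, -0.9]
grip_width: 0.0435
gripper_force: 0.0
```

Emit:
send_rows(
  deltas=[
    {"x": 0.82,"y": -0.1,"z": -0.25,"rx": 0.09,"ry": -0.43,"rz": -0.72,"fingers": 0},
    {"x": 0.81,"y": -0.03,"z": -0.29,"rx": 0.1,"ry": -0.43,"rz": -0.73,"fingers": 0},
    {"x": 0.8,"y": 0.04,"z": -0.32,"rx": 0.1,"ry": -0.43,"rz": -0.72,"fingers": 0},
    {"x": 0.77,"y": 0.1,"z": -0.37,"rx": 0.09,"ry": -0.43,"rz": -0.72,"fingers": 0},
    {"x": 0.56,"y": 0.39,"z": 0.12,"rx": 0,"ry": 0,"rz": -0.96,"fingers": 0},
    {"x": 0.52,"y": 0.44,"z": 0.13,"rx": 0,"ry": 0,"rz": -0.96,"fingers": 0},
    {"x": 0.46,"y": 0.51,"z": 0.12,"rx": 0,"ry": 0,"rz": -0.96,"fingers": 0},
    {"x": 0.4,"y": 0.55,"z": 0.13,"rx": 0,"ry": 0,"rz": -0.96,"fingers": 0},
    {"x": 0.34,"y": 0.6,"z": 0.12,"rx": 0,"ry": 0,"rz": -0.96,"fingers": 0},
    {"x": 0.26,"y": 0.63,"z": 0.13,"rx": 0,"ry": 0,"rz": -0.96,"fingers": 0},
  ],
)

```text
clock: 13.5
tcp_pos: [0.5551, 0.1736, 0.2893]
tool_rot: [-0.0, 0.303, 0.953, -0.001]
force: [0.1, 0.2, 0.1]
grip_width: 0.0437
gripper_force: 0.0
```

Emit:
send_rows(
  deltas=[
    {"x": 0.19,"y": 0.66,"z": 0.12,"rx": 0,"ry": 0,"rz": -0.96,"fingers": 0},
    {"x": 0.12,"y": 0.67,"z": 0.13,"rx": 0,"ry": 0,"rz": -0.96,"fingers": 0},
    {"x": 0.03,"y": 0.68,"z": 0.12,"rx": 0,"ry": 0,"rz": -0.96,"fingers": 0},
    {"x": -0.04,"y": 0.69,"z": 0.13,"rx": 0,"ry": 0,"rz": -0.96,"fingers": 0},
    {"x": 0,"y": 0,"z": 0,"rx": 0,"ry": 0,"rz": 0,"fingers": 0},
    {"x": 0,"y": 0,"z": 0,"rx": 0,"ry": 0,"rz": 0,"fingers": 0},
    {"x": 0,"y": 0,"z": 0,"rx": 0,"ry": 0,"rz": 0,"fingers": 0},
    {"x": 0,"y": 0,"z": 0,"rx": 0,"ry": 0,"rz": 0,"fingers": 0},
    {"x": 0,"y": 0,"z": 0,"rx": 0,"ry": 0,"rz": 0,"fingers": 0},
    {"x": 0,"y": 0,"z": 0,"rx": 0,"ry": 0,"rz": 0,"fingers": 0},
  ],
)

```text
clock: 14.5
tcp_pos: [0.5905, 0.2777, 0.27]
tool_rot: [0.0, 0.079, 0.997, -0.0]
force: [0.7, 0.1, -0.2]
grip_width: 0.0438
gripper_force: 0.0
```

```bash
python3 - <<'E'
from plan import *
s=bot.observe();print(s['tcp_pos'],s['tool_rot'],s['qpos'])
a=save('wrist','w1');k=a[:,:,::-1].copy()
P=np.array([proj('wrist',W(m)) for m in((-.035,.15,.157),(.035,.15,.157))]);print('bar exp',P)
print('tcp proj',proj('wrist',s['tcp_pos']))
cv2.polylines(k,[P.astype(int)],False,(0,0,255),1);cv2.imwrite('pics/w1o.png',k)
E
```

```text
[0.59047399 0.27767639 0.27003487] [ 2.36726997e-04  7.89694441e-02  9.96877007e-01 -6.04036830e-05] [-0.73018138  0.38543138  0.31756399  1.50685021 -0.12292239  1.26865543
  1.01486404]
bar exp [[250.56136194 149.00112723]
 [250.47547764 215.1149261 ]]
tcp proj [249.75285864 220.29484392]
```

View pics/w1o.png

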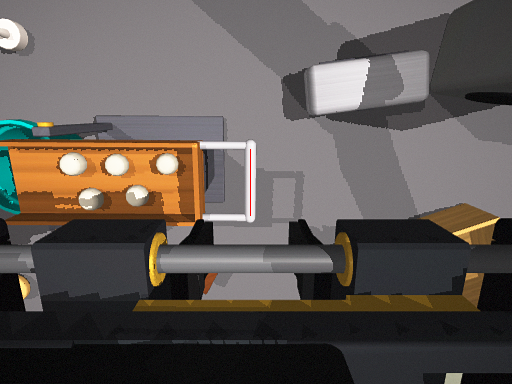

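The wrist view shows the handle bar at about (251,142–220), within a pixel of where it was expected, with all five stones on the tray. I'll descend and grip the bar.

Emit:
send_rows(
  deltas=[
    {"x": 0,"y": 0,"z": 0.55,"rx": 0,"ry": 0,"rz": 0,"fingers": 0.2},
    {"x": 0,"y": 0,"z": 0.55,"rx": 0,"ry": 0,"rz": 0,"fingers": 0.2},
    {"x": 0,"y": 0,"z": 0.55,"rx": 0,"ry": 0,"rz": 0,"fingers": 0.2},
    {"x": 0,"y": 0,"z": 0.55,"rx": 0,"ry": 0,"rz": 0,"fingers": 0.2},
    {"x": 0,"y": 0,"z": 0.55,"rx": 0,"ry": 0,"rz": 0,"fingers": 0.2},
    {"x": 0,"y": 0,"z": 0.55,"rx": 0,"ry": 0,"rz": 0,"fingers": 0.2},
    {"x": 0,"y": 0,"z": 0,"rx": 0,"ry": 0,"rz": 0,"fingers": 0.2},
    {"x": 0,"y": 0,"z": 0,"rx": 0,"ry": 0,"rz": 0,"fingers": 1},
    {"x": 0,"y": 0,"z": 0,"rx": 0,"ry": 0,"rz": 0,"fingers": 1},
    {"x": 0,"y": 0,"z": 0,"rx": 0,"ry": 0,"rz": 0,"fingers": 1},
  ],
  squeeze=20,
)

```text
clock: 15.55
tcp_pos: [0.5913, 0.2785, 0.1392]
tool_rot: [0.001, 0.079, 0.997, 0.001]
force: [0.4, 0.4, -0.2]
grip_width: 0.018
gripper_force: 0.0
```

Emit:
send_rows(
  deltas=[
    {"x": 0,"y": 0,"z": 0,"rx": 0,"ry": 0,"rz": 0,"fingers": 1},
    {"x": 0,"y": 0,"z": 0,"rx": 0,"ry": 0,"rz": 0,"fingers": 1},
    {"x": 0,"y": 0,"z": 0,"rx": 0,"ry": 0,"rz": 0,"fingers": 1},
    {"x": 0,"y": 0,"z": 0,"rx": 0,"ry": 0,"rz": 0,"fingers": 1},
    {"x": 0,"y": 0,"z": 0,"rx": 0,"ry": 0,"rz": 0,"fingers": 1},
    {"x": 0,"y": 0,"z": 0,"rx": 0,"ry": 0,"rz": 0,"fingers": 1},
    {"x": 0,"y": 0,"z": 0,"rx": 0,"ry": 0,"rz": 0,"fingers": 1},
    {"x": 0,"y": 0,"z": 0,"rx": 0,"ry": 0,"rz": 0,"fingers": 1},
    {"x": 0,"y": 0,"z": 0,"rx": 0,"ry": 0,"rz": 0,"fingers": 1},
    {"x": 0,"y": 0,"z": 0,"rx": 0,"ry": 0,"rz": 0,"fingers": 1},
  ],
)

```text
clock: 16.55
tcp_pos: [0.5904, 0.2781, 0.1376]
tool_rot: [0.0, 0.079, 0.997, -0.0]
force: [-0.2, -0.4, 0.0]
grip_width: 0.0003
gripper_force: 0.0
```

```bash
python3 - <<'E'
from plan import *
s=bot.observe();print(s['tcp_pos'],s['force'],s['grip_width'],s['gripper_force'])
R=Rtool(171);wp=[]
off=s['tcp_pos']-W((0,.15,.157));print('off',off)
for th in np.linspace(0,.95,31)[1:]:
    y=-.06+.21*np.cos(th)-.012*np.sin(th);z=.145+.21*np.sin(th)+.012*np.cos(th)
    wp.append((W((0,y,z))+off,R,1))
plan(wp,1)
E
```

```text
[0.59042504 0.27813492 0.13762322] [-0.20840642 -0.3651227   0.02868796] 0.0002713103573056955 0.0
off [-1.76479913e-04  3.33160938e-06 -1.93767792e-02]
-- 0
[{"x": 0.0, "y": -0.01, "z": -0.17, "rx": 0.0, "ry": 0.0, "rz": 0.0, "fingers": 1}, {"x": 0.0, "y": -0.02, "z": -0.16, "rx": 0.0, "ry": 0.0, "rz": 0.0, "fingers": 1}, {"x": 0.0, "y": -0.02, "z": -0.17, "rx": 0.0, "ry": 0.0, "rz": 0.0, "fingers": 1}, {"x": 0.0, "y": -0.03, "z": -0.16, "rx": 0.0, "ry": 0.0, "rz": 0.0, "fingers": 1}, {"x": 0.0, "y": -0.03, "z": -0.16, "rx": 0.0, "ry": 0.0, "rz": 0.0, "fingers": 1}, {"x": 0.0, "y": -0.04, "z": -0.17, "rx": 0.0, "ry": 0.0, "rz": 0.0, "fingers": 1}, {"x": 0.0, "y": -0.04, "z": -0.16, "rx": 0.0, "ry": 0.0, "rz": 0.0, "fingers": 1}, {"x": 0.0, "y": -0.05, "z": -0.16, "rx": 0.0, "ry": 0.0, "rz": 0.0, "fingers": 1}, {"x": 0.0, "y": -0.06, "z": -0.15, "rx": 0.0, "ry": 0.0, "rz": 0.0, "fingers": 1}, {"x": 0.0, "y": -0.06, "z": -0.16, "rx": 0.0, "ry": 0.0, "rz": 0.0, "fingers": 1}]
-- 1
[{"x": 0.0, "y": -0.06, "z": -0.15, "rx": 0.0, "ry": 0.0, "rz": 0.0, "fingers": 1}, {"x": 0.0, "y": -0.07,
[... 917 characters left out ...]
, "z": -0.12, "rx": 0.0, "ry": 0.0, "rz": 0.0, "fingers": 1}, {"x": 0.0, "y": -0.12, "z": -0.11, "rx": 0.0, "ry": 0.0, "rz": 0.0, "fingers": 1}, {"x": 0.0, "y": -0.13, "z": -0.12, "rx": 0.0, "ry": 0.0, "rz": 0.0, "fingers": 1}, {"x": 0.0, "y": -0.12, "z": -0.1, "rx": 0.0, "ry": 0.0, "rz": 0.0, "fingers": 1}, {"x": 0.0, "y": -0.13, "z": -0.11, "rx": 0.0, "ry": 0.0, "rz": 0.0, "fingers": 1}, {"x": 0.0, "y": -0.14, "z": -0.1, "rx": 0.0, "ry": 0.0, "rz": 0.0, "fingers": 1}, {"x": 0.0, "y": -0.13, "z": -0.09, "rx": 0.0, "ry": 0.0, "rz": 0.0, "fingers": 1}, {"x": 0.0, "y": -0.14, "z": -0.09, "rx": 0.0, "ry": 0.0, "rz": 0.0, "fingers": 1}]
30 end [0.5751 0.1818 0.3033] [ 0.079  0.997 -0.     0.   ]
```

```bash
python3 - <<'E'
from plan import *
a=save('wrist','w2');b=save('scene','s3');c=save('top','t3')
k=cv2.resize(b[130:250,210:370],(533,400),interpolation=2)
cv2.imwrite('pics/c3.png',np.hstack([np.vstack([cv2.resize(c[130:250,140:300],(360,270)),cv2.resize(a,(360,270))]),cv2.resize(k,(440,540))])[:,:,::-1])
s=bot.observe();print(proj('top',s['tcp_pos']),proj('scene',s['tcp_pos']),[ (proj(c,W((x,.15,.157)))).round(1).tolist() for c in('top','scene') for x in(-.041,.041)])
E
```

```text
[169.3405036  185.68665627] [330.19168913 203.35456747] [[164.3, 201.6], [170.9, 168.2], [334.6, 187.2], [327.5, 211.8]]
```

View pics/c3.png

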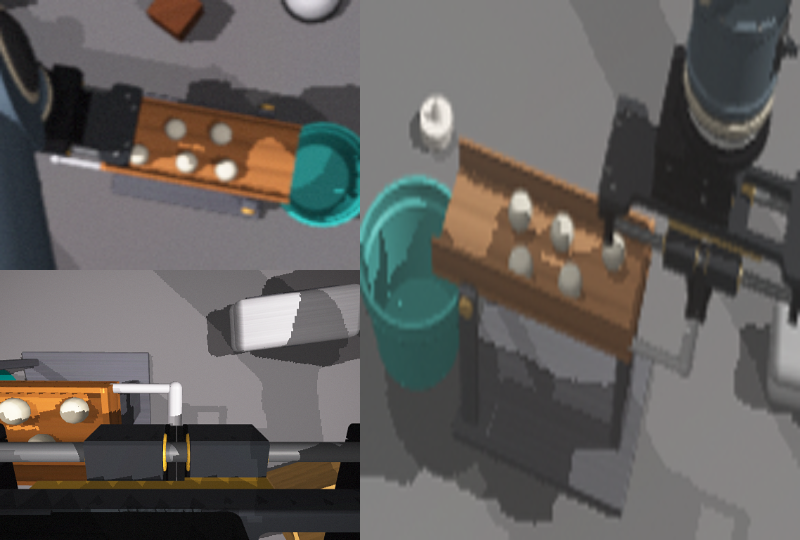

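The gripper sits exactly over the bar in every view, but it reports a width of 0.3 mm, so either it missed or the reading is wrong. A small 8 mm lift with the force reading will tell.

Emit:
send_rows(
  deltas=[
    {"x": 0,"y": 0,"z": -0.04,"rx": 0,"ry": 0,"rz": 0,"fingers": 1},
    {"x": 0,"y": 0,"z": -0.04,"rx": 0,"ry": 0,"rz": 0,"fingers": 1},
    {"x": 0,"y": 0,"z": -0.04,"rx": 0,"ry": 0,"rz": 0,"fingers": 1},
    {"x": 0,"y": 0,"z": -0.04,"rx": 0,"ry": 0,"rz": 0,"fingers": 1},
    {"x": 0,"y": 0,"z": -0.04,"rx": 0,"ry": 0,"rz": 0,"fingers": 1},
    {"x": 0,"y": 0,"z": 0,"rx": 0,"ry": 0,"rz": 0,"fingers": 1},
    {"x": 0,"y": 0,"z": 0,"rx": 0,"ry": 0,"rz": 0,"fingers": 1},
    {"x": 0,"y": 0,"z": 0,"rx": 0,"ry": 0,"rz": 0,"fingers": 1},
    {"x": 0,"y": 0,"z": 0,"rx": 0,"ry": 0,"rz": 0,"fingers": 1},
    {"x": 0,"y": 0,"z": 0,"rx": 0,"ry": 0,"rz": 0,"fingers": 1},
  ],
)

```text
clock: 17.7
tcp_pos: [0.5904, 0.2782, 0.1455]
tool_rot: [-0.0, 0.079, 0.997, -0.0]
force: [-0.4, 0.2, 0.1]
grip_width: 0.0001
gripper_force: 0.0
```

```bash
python3 - <<'E'
from plan import *
s=bot.observe();print(s['tcp_pos'],s['force'],s['ft_torque'],s['grip_width'],s['gripper_force'])
a=save('wrist','w3');b=save('scene','s4')
k=lambda im,r,s:cv2.resize(im[r[1]:r[3],r[0]:r[2]],s,interpolation=cv2.INTER_CUBIC)
cv2.imwrite('pics/c4.png',np.hstack([k(b,(290,150,350,230),(390,520)),k(a,(150,180,350,330),(400,520))])[:,:,::-1])
w1=cv2.imread('pics/s3.png')[:,:,::-1];d=np.abs(b.astype(int)-w1).sum(2);d[:, :]*=(d>60);ys,xs=np.nonzero(d[150:215,225:300]);print('tray change px',len(xs))
E
```

```text
[0.59039388 0.2781643  0.14554953] [-0.35608094  0.24532508  0.06856786] [ 0.02018914 -0.01371523  0.04689248] 0.00012171142532571192 0.0
tray change px 63
```

View pics/c4.png

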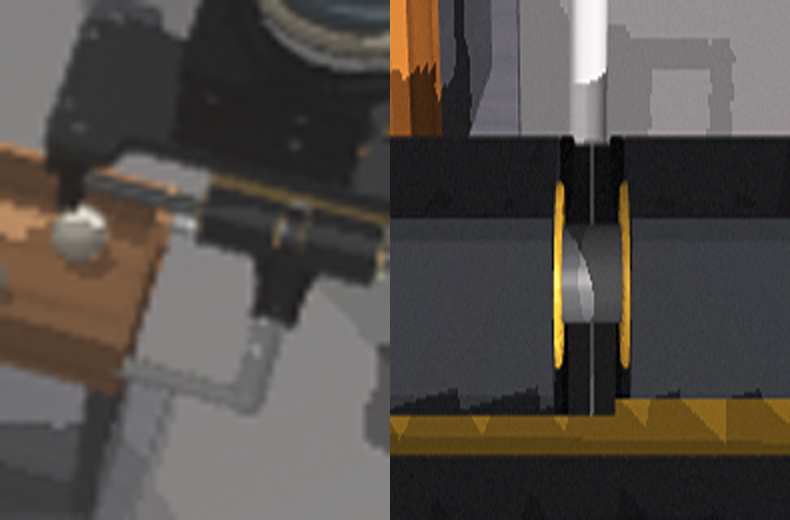

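```bash
python3 - <<'E'
from plan import *
np.set_printoptions(precision=1,suppress=True)
p=np.array([.5904,.2782,.1455])
for dz in(0,.01,.02,.03):
    print(dz,[proj(c,p+[0,0,dz]) for c in('scene','wrist','top')])
for z in(.157,.14,.13,.12):
    print(z,'bar near end scene',proj('scene',[*W((.041,.15,0))[:2],z]),'mid',proj('scene',[*W((0,.15,0))[:2],z]),'wrist far end',proj('wrist',[*W((-.041,.15,0))[:2],z]))
E
```

```text
0 [array([330.6, 201.7]), array([250.1, 220.1]), array([168.6, 185.4])]
0.01 [array([331.1, 199.5]), array([250.1, 225.4]), array([167.8, 185. ])]
0.02 [array([331.6, 197.4]), array([250. , 231.3]), array([166.8, 184.5])]
0.03 [array([332.1, 195.1]), array([250. , 237.8]), array([165.9, 184.1])]
0.157 bar near end scene [327.5 211.8] mid [331.1 199.3] wrist far end [250.1 162.4]
0.14 bar near end scene [326.7 215.4] mid [330.3 202.9] wrist far end [250.2 158.4]
0.13 bar near end scene [326.2 217.4] mid [329.8 205. ] wrist far end [250.2 156.3]
0.12 bar near end scene [325.7 219.5] mid [329.3 207.1] wrist far end [250.2 154.4]
```

```bash
python3 - <<'E'
from plan import *
np.set_printoptions(precision=4,suppress=True)
p=params('wrist');R=np.array(p['R']);t=np.array(p['t']);K=np.array(p['intrinsics']);print('f',K[0,0],'c',K[:2,2])
tcp=np.array([.5904,.2782,.1455]);print('tcp in cam',R@tcp+t,'cam z axis world',R[2])
# relative tool->cam fixed, so other shots differ by translation only
def rayw(uv,dz): 
    c,d=ray('wrist',uv);return c+[0,0,dz],d
for n in('w1','w2','w3'):
    g=cv2.cvtColor(cv2.imread('pics/%s.png'%n),cv2.COLOR_BGR2HSV)[120:225,215:290]
    m=(g[:,:,1]<25)&(g[:,:,2]>170)
    ys,xs=np.nonzero(m);print(n,'bright rows',ys.min()+120,ys.max()+120)
    for r in range(130,222,6):
        q=np.nonzero(m[r-120])[0]
        if len(q):print(r,q.min()+215,q.max()+215,end=' | ')
    print()
im=cv2.imread('pics/w1.png',0)
for r in(225,232,240):print(r,''.join('%4d'%v for v in im[r,185:320:3]))
E
```

```text
f 301.4257252954605 c [250.5379 192.6331]
tcp in cam [-0.0003  0.0184  0.2024] cam z axis world [ 0.2493 -0.0399 -0.9676]
w1 bright rows 140 222
142 215 254 | 148 215 255 | 154 246 255 | 160 246 255 | 166 246 255 | 172 246 255 | 178 246 255 | 184 246 255 | 190 246 255 | 196 246 255 | 202 246 254 | 208 246 254 | 214 215 254 | 220 215 253 | 
w2 bright rows 159 220
160 246 253 | 166 215 258 | 172 215 258 | 178 241 258 | 184 241 258 | 190 241 258 | 196 241 258 | 202 241 258 | 208 243 248 | 214 242 247 | 220 246 248 | 
w3 bright rows 157 220
160 215 256 | 166 215 258 | 172 224 258 | 178 242 258 | 184 242 258 | 190 242 257 | 196 242 257 | 202 242 253 | 208 244 246 | 214 243 247 | 220 243 246 | 
225  162 162 166  17  11   8  18  16  17   3 115 115 116 113 116 116 114 116 117 116 118 118 117 119 118 116 118 117 119 140 139 140 140 139 141  14  12  18  17  14  12 149 143 143 139
232  140 141   8   9   9  18  18  15  16   3 140 139 140 143 139 140 142 139 137 142 142 140 142 140 140 140 142 142 143 138 138 139 140 140 145  16  20  24  18  11  13   8  58 118 120
240    7  12   5  10  15  13  17   9  13  12 144 137 140 138 140 141 139 140 139 139 143 139 139 139 139 141 139 141 141 140 140 139 139 140 147  17  13  14  18  16  18  11   3   5   7
```

```bash
python3 - <<'E'
from plan import *
np.set_printoptions(precision=4,suppress=True)
def rayw(uv,dz): 
    c,d=ray('wrist',uv);return c+np.array([0,0,dz]),d
print('bar far end tri w1,w3',tri(rayw((250.5,140),.1245),rayw((250.5,157),0)),'w1,w2',tri(rayw((250.5,140),.1245),rayw((250.5,159),-.0079)))
# subpixel bar width from gradient at rows 172-200
for n,dz,r in(('w1',.1245,180),('w2',-.0079,195),('w3',0,190)):
    g=cv2.imread('pics/%s.png'%n,0).astype(float)
    w=[];
    for y in range(r-5,r+6):
        d=np.gradient(g[y]);l=235+np.argmax(d[235:250]);h=250+np.argmin(d[250:266]);w.append((l,h))
    print(n,np.mean(w,0),'width',np.diff(np.mean(w,0)))
    print(g[r,236:266].astype(int))
# tip columns in w1: black finger extent per row
im=cv2.imread('pics/w1.png').max(2)
for y in range(212,232,2):
    print(y,''.join('#' if v<40 else '.' for v in im[y,180:325:2]))
E
```

```text
bar far end tri w1,w3 [0.5475 0.2852 0.1528] w1,w2 [0.5474 0.2852 0.1541]
w1 [245.2727 255.    ] width [9.7273]
[117 118 115 117 118 119 117 116 122 152 194 224 234 242 241 246 247 243
 234 183 113 116 116 115 119 118 118 117 115 118]
w2 [239.9091 258.    ] width [18.0909]
[120 120 110 142 154 174 201 218 229 235 241 243 243 242 246 246 247 246
 244 239 232 225 185 117 119 120 119 116 120 120]
w3 [241.7273 258.    ] width [16.2727]
[121 121 121 128 146 166 193 213 226 233 240 243 243 243 245 247 247 246
 243 238 231 221 156 115 121 118 123 120 122 123]
212 .........................................................................
214 .........................................................................
216 .........................................................................
218 .........................................................................
220 .........###...............................................####..........
222 ........####.####......................................########..........
224 ........#########......................................#########.........
226 .......##########......................................#########.........
228 .......##########......................................##########........
230 ......###########......................................##########........
```

Two results from the wrist pictures disagree with the stated geometry:
- **Bar height:** it triangulates to about 0.153–0.157 m, as expected.
- **Fingertips:** the scale of the finger gap (76 px for 43.8 mm, ending at row 221) puts the true tips about 29 mm above the reported TCP.

So the fingers closed above the bar. I'll open them, go about 30 mm lower and close again.

Emit:
send_rows(
  deltas=[
    {"x": 0,"y": 0,"z": 0,"rx": 0,"ry": 0,"rz": 0,"fingers": 0.2},
    {"x": 0,"y": 0,"z": 0,"rx": 0,"ry": 0,"rz": 0,"fingers": 0.2},
    {"x": 0,"y": 0,"z": 0,"rx": 0,"ry": 0,"rz": 0,"fingers": 0.2},
    {"x": 0,"y": 0,"z": 0,"rx": 0,"ry": 0,"rz": 0,"fingers": 0.2},
    {"x": 0,"y": 0,"z": 0.15,"rx": 0,"ry": 0,"rz": 0,"fingers": 0.2},
    {"x": 0,"y": 0,"z": 0.15,"rx": 0,"ry": 0,"rz": 0,"fingers": 0.2},
    {"x": 0,"y": 0,"z": 0.15,"rx": 0,"ry": 0,"rz": 0,"fingers": 0.2},
    {"x": 0,"y": 0,"z": 0.15,"rx": 0,"ry": 0,"rz": 0,"fingers": 0.2},
    {"x": 0,"y": 0,"z": 0.13,"rx": 0,"ry": 0,"rz": 0,"fingers": 0.2},
    {"x": 0,"y": 0,"z": 0,"rx": 0,"ry": 0,"rz": 0,"fingers": 0.2},
  ],
)

```text
clock: 18.8
tcp_pos: [0.5898, 0.2779, 0.1152]
tool_rot: [-0.001, 0.079, 0.997, -0.001]
force: [-0.3, -1.1, -0.0]
grip_width: 0.0347
gripper_force: 0.0
```

Emit:
send_rows(
  deltas=[
    {"x": 0,"y": 0,"z": 0,"rx": 0,"ry": 0,"rz": 0,"fingers": 1},
    {"x": 0,"y": 0,"z": 0,"rx": 0,"ry": 0,"rz": 0,"fingers": 1},
    {"x": 0,"y": 0,"z": 0,"rx": 0,"ry": 0,"rz": 0,"fingers": 1},
    {"x": 0,"y": 0,"z": 0,"rx": 0,"ry": 0,"rz": 0,"fingers": 1},
    {"x": 0,"y": 0,"z": 0,"rx": 0,"ry": 0,"rz": 0,"fingers": 1},
    {"x": 0,"y": 0,"z": 0,"rx": 0,"ry": 0,"rz": 0,"fingers": 1},
    {"x": 0,"y": 0,"z": 0,"rx": 0,"ry": 0,"rz": 0,"fingers": 1},
    {"x": 0,"y": 0,"z": 0,"rx": 0,"ry": 0,"rz": 0,"fingers": 1},
    {"x": 0,"y": 0,"z": 0,"rx": 0,"ry": 0,"rz": 0,"fingers": 1},
    {"x": 0,"y": 0,"z": 0,"rx": 0,"ry": 0,"rz": 0,"fingers": 1},
  ],
  squeeze=20,
)

```text
clock: 19.8
tcp_pos: [0.5904, 0.2767, 0.1167]
tool_rot: [-0.0, 0.079, 0.997, -0.001]
force: [-2.2, -5.2, 3.5]
grip_width: 0.0111
gripper_force: 20.0
```

The bar is gripped (width 11 mm, force 20 N). I'll raise the tray along its arc.

Emit:
send_rows(
  deltas=[
    {"x": 0,"y": -0.01,"z": -0.17,"rx": 0,"ry": 0,"rz": 0,"fingers": 1},
    {"x": 0,"y": -0.02,"z": -0.16,"rx": 0,"ry": 0,"rz": 0,"fingers": 1},
    {"x": 0,"y": -0.02,"z": -0.17,"rx": 0,"ry": 0,"rz": 0,"fingers": 1},
    {"x": 0,"y": -0.03,"z": -0.16,"rx": 0,"ry": 0,"rz": 0,"fingers": 1},
    {"x": 0,"y": -0.03,"z": -0.16,"rx": 0,"ry": 0,"rz": 0,"fingers": 1},
    {"x": 0,"y": -0.04,"z": -0.17,"rx": 0,"ry": 0,"rz": 0,"fingers": 1},
    {"x": 0,"y": -0.04,"z": -0.16,"rx": 0,"ry": 0,"rz": 0,"fingers": 1},
    {"x": 0,"y": -0.05,"z": -0.16,"rx": 0,"ry": 0,"rz": 0,"fingers": 1},
    {"x": 0,"y": -0.06,"z": -0.15,"rx": 0,"ry": 0,"rz": 0,"fingers": 1},
    {"x": 0,"y": -0.06,"z": -0.16,"rx": 0,"ry": 0,"rz": 0,"fingers": 1},
  ],
  squeeze=25,
)

```text
clock: 20.8
tcp_pos: [0.5879, 0.2629, 0.1809]
tool_rot: [-0.0, 0.079, 0.997, -0.001]
force: [-0.2, -5.1, -3.8]
grip_width: 0.011
gripper_force: 25.0
```

```bash
python3 - <<'E'
from plan import *
s=bot.observe();print(s['tcp_pos'],s['force'],s['grip_width'],s['gripper_force'])
for c in('top','scene'):
    save(c,'x_'+c);print(c,[(np.round(q['extent']).tolist(),round(q['p'],2)) for q in bot.boxes_of(c,'stone0')])
E
```

```text
[0.58789545 0.26288391 0.1809242 ] [-0.24328421 -5.08952706 -3.79986914] 0.010968237994699244 25.013608038425446
top [([240.0, 198.0, 249.0, 212.0], 0.66), ([236.0, 183.0, 246.0, 196.0], 0.65), ([217.0, 198.0, 231.0, 206.0], 0.63), ([204.0, 195.0, 210.0, 202.0], 0.54), ([218.0, 182.0, 227.0, 190.0], 0.4)]
scene [([264.0, 182.0, 272.0, 186.0], 0.58), ([255.0, 170.0, 273.0, 176.0], 0.54), ([278.0, 174.0, 287.0, 181.0], 0.54), ([281.0, 182.0, 287.0, 189.0], 0.46)]
```

Emit:
send_rows(
  deltas=[
    {"x": 0,"y": -0.06,"z": -0.15,"rx": 0,"ry": 0,"rz": 0,"fingers": 1},
    {"x": 0,"y": -0.07,"z": -0.16,"rx": 0,"ry": 0,"rz": 0,"fingers": 1},
    {"x": 0,"y": -0.07,"z": -0.15,"rx": 0,"ry": 0,"rz": 0,"fingers": 1},
    {"x": 0,"y": -0.08,"z": -0.14,"rx": 0,"ry": 0,"rz": 0,"fingers": 1},
    {"x": 0,"y": -0.08,"z": -0.15,"rx": 0,"ry": 0,"rz": 0,"fingers": 1},
    {"x": 0,"y": -0.09,"z": -0.14,"rx": 0,"ry": 0,"rz": 0,"fingers": 1},
    {"x": 0,"y": -0.09,"z": -0.14,"rx": 0,"ry": 0,"rz": 0,"fingers": 1},
    {"x": 0,"y": -0.09,"z": -0.14,"rx": 0,"ry": 0,"rz": 0,"fingers": 1},
    {"x": 0,"y": -0.1,"z": -0.13,"rx": 0,"ry": 0,"rz": 0,"fingers": 1},
    {"x": 0,"y": -0.11,"z": -0.13,"rx": 0,"ry": 0,"rz": 0,"fingers": 1},
  ],
)

```text
clock: 22.0
tcp_pos: [0.5826, 0.2309, 0.2388]
tool_rot: [-0.0, 0.078, 0.997, 0.0]
force: [-0.8, -4.3, -4.8]
grip_width: 0.0113
gripper_force: 25.0
```

```bash
python3 - <<'E'
from plan import *
s=bot.observe();print(s['tcp_pos'],s['force'],s['grip_width'],s['gripper_force'])
for c in('top','scene'):
    save(c,'y_'+c);print(c,[(np.round(q['extent']).tolist(),round(q['p'],2)) for q in bot.boxes_of(c,'stone0')])
E
```

```text
[0.58260782 0.23088023 0.23876094] [-0.82734849 -4.27616632 -4.81415394] 0.01131041897204465 25.012625455856323
top [([234.0, 188.0, 244.0, 195.0], 0.57), ([248.0, 186.0, 259.0, 198.0], 0.56), ([222.0, 196.0, 226.0, 208.0], 0.55), ([234.0, 200.0, 245.0, 206.0], 0.54)]
scene [([234.0, 155.0, 322.0, 245.0], 0.69), ([271.0, 166.0, 280.0, 175.0], 0.64), ([238.0, 174.0, 255.0, 177.0], 0.4)]
```

Emit:
send_rows(
  deltas=[
    {"x": 0,"y": -0.07,"z": -0.085,"rx": 0,"ry": 0,"rz": 0,"fingers": 1},
    {"x": 0,"y": -0.07,"z": -0.085,"rx": 0,"ry": 0,"rz": 0,"fingers": 1},
    {"x": 0,"y": -0.07,"z": -0.08,"rx": 0,"ry": 0,"rz": 0,"fingers": 1},
    {"x": 0,"y": -0.075,"z": -0.08,"rx": 0,"ry": 0,"rz": 0,"fingers": 1},
    {"x": 0,"y": -0.075,"z": -0.08,"rx": 0,"ry": 0,"rz": 0,"fingers": 1},
    {"x": 0,"y": -0.08,"z": -0.075,"rx": 0,"ry": 0,"rz": 0,"fingers": 1},
    {"x": 0,"y": -0.08,"z": -0.075,"rx": 0,"ry": 0,"rz": 0,"fingers": 1},
    {"x": 0,"y": -0.085,"z": -0.075,"rx": 0,"ry": 0,"rz": 0,"fingers": 1},
    {"x": 0,"y": -0.085,"z": -0.07,"rx": 0,"ry": 0,"rz": 0,"fingers": 1},
    {"x": 0,"y": -0.085,"z": -0.07,"rx": 0,"ry": 0,"rz": 0,"fingers": 1},
  ],
)

```text
clock: 23.2
tcp_pos: [0.5778, 0.2012, 0.2701]
tool_rot: [-0.0, 0.078, 0.997, 0.001]
force: [-2.9, 0.5, -3.0]
grip_width: 0.0108
gripper_force: 25.0
```

```bash
python3 - <<'E'
from plan import *
s=bot.observe();print(s['tcp_pos'],s['force'],s['grip_width'],s['gripper_force'])
for c in('top','scene'):
    save(c,'z_'+c);print(c,[(np.round(q['extent']).tolist(),round(q['p'],2)) for q in bot.boxes_of(c,'stone0')])
R=Rtool(171);off=None
# angle from handle pos; grip point offset fixed: off0 from first contact
off=np.array([.5904,.2767,.1167])-W((0,.15,.157))
d=s['tcp_pos']-off-W((0,-.06,.145));h=np.hypot(d[0],d[1]);th=np.arctan2(d[2],h)-np.arctan2(.012,.21);print('theta',th,'r',np.hypot(h,d[2]))
wp=[]
for t in np.linspace(th,.97,9)[1:]:
    wp.append((W((0,-.06+.21*np.cos(t)-.012*np.sin(t),.145+.21*np.sin(t)+.012*np.cos(t)))+off,R,1))
plan(wp,1)
E
```

```text
[0.57778382 0.20120411 0.27010494] [-2.89040407  0.50638659 -3.04112055] 0.010840131031208403 24.998784363269806
top [([287.0, 210.0, 293.0, 219.0], 0.56), ([274.0, 201.0, 280.0, 208.0], 0.53), ([267.0, 206.0, 272.0, 211.0], 0.46), ([284.0, 198.0, 292.0, 206.0], 0.44), ([290.0, 204.0, 296.0, 217.0], 0.41), ([364.0, 121.0, 401.0, 157.0], 0.37)]
scene [([215.0, 194.0, 224.0, 197.0], 0.41)]
theta 0.8347981194338167 r 0.21253363652555662
-- 0
[{"x": -0.01, "y": -0.11, "z": -0.02, "rx": 0.01, "ry": 0.0, "rz": 0.01, "fingers": 1}, {"x": 0.0, "y": -0.07, "z": -0.05, "rx": 0.0, "ry": 0.0, "rz": 0.0, "fingers": 1}, {"x": 0.0, "y": -0.07, "z": -0.05, "rx": 0.0, "ry": 0.0, "rz": 0.0, "fingers": 1}, {"x": 0.0, "y": -0.07, "z": -0.06, "rx": 0.0, "ry": 0.0, "rz": 0.0, "fingers": 1}, {"x": 0.0, "y": -0.08, "z": -0.05, "rx": 0.0, "ry": 0.0, "rz": 0.0, "fingers": 1}, {"x": 0.0, "y": -0.07, "z": -0.04, "rx": 0.0, "ry": 0.0, "rz": 0.0, "fingers": 1}, {"x": 0.0, "y": -0.07, "z": -0.05, "rx": 0.0, "ry": 0.0, "rz": 0.0, "fingers": 1}, {"x": 0.0, "y": -0.08, "z": -0.05, "rx": 0.0, "ry": 0.0, "rz": 0.0, "fingers": 1}]
8 end [0.5743 0.1768 0.2847] [0.079 0.997 0.    0.   ]
```

```bash
python3 - <<'E'
from plan import *
a=cv2.imread('pics/z_top.png');b=cv2.imread('pics/z_scene.png')
k=lambda im,r:cv2.resize(im[r[1]:r[3],r[0]:r[2]],(390,390),interpolation=cv2.INTER_CUBIC)
cv2.imwrite('pics/c5.png',np.hstack([k(a,(225,165,325,265)),k(b,(195,130,295,230))]))
E
```

```text
(no output)
```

View pics/c5.png

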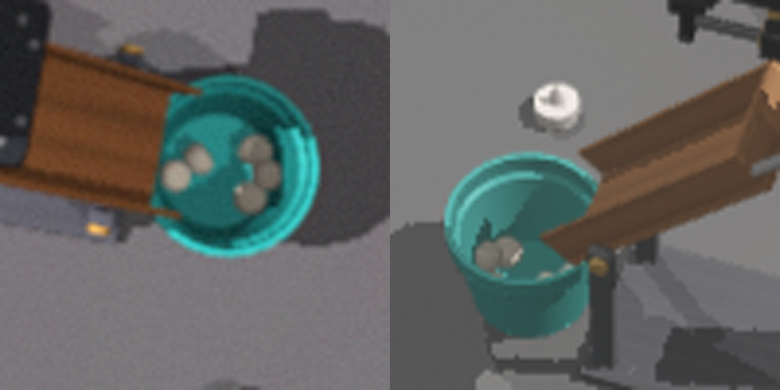

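All five stones lie in the pot and the tray is empty (top view, around (270–293,198–219)). I'll lower the tray along the same arc.

```bash
python3 - <<'E'
from plan import *
R=Rtool(171);off=np.array([.5904,.2767,.1165])-W((0,.15,.157));wp=[]
off2=np.array([0,0,-.0015])
ths=np.concatenate([np.linspace(.835,.12,24)[1:],np.linspace(.12,0,8)[1:]])
for t in ths:
    wp.append((W((0,-.06+.21*np.cos(t)-.012*np.sin(t),.145+.21*np.sin(t)+.012*np.cos(t)))+off,R,1))
plan(wp,1)
E
```

```text
-- 0
[{"x": -0.01, "y": 0.09, "z": 0.15, "rx": 0.01, "ry": 0.0, "rz": 0.01, "fingers": 1}, {"x": 0.0, "y": 0.12, "z": 0.11, "rx": 0.0, "ry": 0.0, "rz": 0.0, "fingers": 1}, {"x": 0.0, "y": 0.12, "z": 0.11, "rx": 0.0, "ry": 0.0, "rz": 0.0, "fingers": 1}, {"x": 0.0, "y": 0.11, "z": 0.11, "rx": 0.0, "ry": 0.0, "rz": 0.0, "fingers": 1}, {"x": 0.0, "y": 0.11, "z": 0.12, "rx": 0.0, "ry": 0.0, "rz": 0.0, "fingers": 1}, {"x": 0.0, "y": 0.11, "z": 0.13, "rx": 0.0, "ry": 0.0, "rz": 0.0, "fingers": 1}, {"x": 0.0, "y": 0.11, "z": 0.12, "rx": 0.0, "ry": 0.0, "rz": 0.0, "fingers": 1}, {"x": 0.0, "y": 0.1, "z": 0.13, "rx": 0.0, "ry": 0.0, "rz": 0.0, "fingers": 1}, {"x": 0.0, "y": 0.09, "z": 0.13, "rx": 0.0, "ry": 0.0, "rz": 0.0, "fingers": 1}, {"x": 0.0, "y": 0.09, "z": 0.14, "rx": 0.0, "ry": 0.0, "rz": 0.0, "fingers": 1}]
-- 1
[{"x": 0.0, "y": 0.09, "z": 0.14, "rx": 0.0, "ry": 0.0, "rz": 0.0, "fingers": 1}, {"x": 0.0, "y": 0.08, "z": 0.14, "rx": 0.0, "ry": 0.0, "rz": 0.0, "fingers": 1}, {"x": 0.0, "y": 0.08, "z": 0.14, "rx": 0.0, "ry": 0.0, "rz": 0.0, "fingers": 1}, {"x": 0.0, "y": 0.08, "z": 0.15,
[... 705 characters left out ...]
x": 0.0, "y": 0.03, "z": 0.16, "rx": 0.0, "ry": 0.0, "rz": 0.0, "fingers": 1}, {"x": 0.0, "y": 0.02, "z": 0.09, "rx": 0.0, "ry": 0.0, "rz": 0.0, "fingers": 1}, {"x": 0.0, "y": 0.01, "z": 0.09, "rx": 0.0, "ry": 0.0, "rz": 0.0, "fingers": 1}, {"x": 0.0, "y": 0.02, "z": 0.09, "rx": 0.0, "ry": 0.0, "rz": 0.0, "fingers": 1}, {"x": 0.0, "y": 0.01, "z": 0.09, "rx": 0.0, "ry": 0.0, "rz": 0.0, "fingers": 1}, {"x": 0.0, "y": 0.01, "z": 0.09, "rx": 0.0, "ry": 0.0, "rz": 0.0, "fingers": 1}, {"x": 0.0, "y": 0.0, "z": 0.09, "rx": 0.0, "ry": 0.0, "rz": 0.0, "fingers": 1}, {"x": 0.0, "y": 0.01, "z": 0.09, "rx": 0.0, "ry": 0.0, "rz": 0.0, "fingers": 1}]
30 end [0.5902 0.2768 0.1164] [0.079 0.997 0.    0.   ]
```

Emit:
send_rows(
  deltas=[
    {"x": 0,"y": 0.08,"z": 0.1,"rx": 0,"ry": 0,"rz": 0,"fingers": 1},
    {"x": 0,"y": 0.12,"z": 0.11,"rx": 0,"ry": 0,"rz": 0,"fingers": 1},
    {"x": 0,"y": 0.12,"z": 0.11,"rx": 0,"ry": 0,"rz": 0,"fingers": 1},
    {"x": 0,"y": 0.11,"z": 0.11,"rx": 0,"ry": 0,"rz": 0,"fingers": 1},
    {"x": 0,"y": 0.11,"z": 0.12,"rx": 0,"ry": 0,"rz": 0,"fingers": 1},
    {"x": 0,"y": 0.11,"z": 0.13,"rx": 0,"ry": 0,"rz": 0,"fingers": 1},
    {"x": 0,"y": 0.11,"z": 0.12,"rx": 0,"ry": 0,"rz": 0,"fingers": 1},
    {"x": 0,"y": 0.1,"z": 0.13,"rx": 0,"ry": 0,"rz": 0,"fingers": 1},
    {"x": 0,"y": 0.09,"z": 0.13,"rx": 0,"ry": 0,"rz": 0,"fingers": 1},
    {"x": 0,"y": 0.09,"z": 0.14,"rx": 0,"ry": 0,"rz": 0,"fingers": 1},
  ],
)

```text
clock: 24.4
tcp_pos: [0.5849, 0.243, 0.2217]
tool_rot: [0.001, 0.078, 0.997, 0.001]
force: [-3.7, 2.7, 1.6]
grip_width: 0.0108
gripper_force: 25.0
```

Emit:
send_rows(
  deltas=[
    {"x": 0,"y": 0.09,"z": 0.14,"rx": 0,"ry": 0,"rz": 0,"fingers": 1},
    {"x": 0,"y": 0.08,"z": 0.14,"rx": 0,"ry": 0,"rz": 0,"fingers": 1},
    {"x": 0,"y": 0.08,"z": 0.14,"rx": 0,"ry": 0,"rz": 0,"fingers": 1},
    {"x": 0,"y": 0.08,"z": 0.15,"rx": 0,"ry": 0,"rz": 0,"fingers": 1},
    {"x": 0,"y": 0.07,"z": 0.14,"rx": 0,"ry": 0,"rz": 0,"fingers": 1},
    {"x": 0,"y": 0.06,"z": 0.15,"rx": 0,"ry": 0,"rz": 0,"fingers": 1},
    {"x": 0,"y": 0.06,"z": 0.16,"rx": 0,"ry": 0,"rz": 0,"fingers": 1},
    {"x": 0,"y": 0.06,"z": 0.15,"rx": 0,"ry": 0,"rz": 0,"fingers": 1},
    {"x": 0,"y": 0.05,"z": 0.16,"rx": 0,"ry": 0,"rz": 0,"fingers": 1},
    {"x": 0,"y": 0.05,"z": 0.15,"rx": 0,"ry": 0,"rz": 0,"fingers": 1},
  ],
)

```text
clock: 25.4
tcp_pos: [0.5892, 0.2691, 0.1619]
tool_rot: [0.001, 0.078, 0.997, 0.0]
force: [-2.1, 4.5, 0.5]
grip_width: 0.0109
gripper_force: 25.0
```

```bash
python3 - <<'E'
from plan import *
s=bot.observe();print(s['tcp_pos'],s['force'],s['grip_width'],s['gripper_force'])
E
```

```text
[0.58919839 0.26914423 0.16186246] [-2.13954348  4.45489784  0.50165171] 0.010867888476862817 24.97603565454483
```

Emit:
send_rows(
  deltas=[
    {"x": 0,"y": 0.05,"z": 0.16,"rx": 0,"ry": 0,"rz": 0,"fingers": 1},
    {"x": 0,"y": 0.05,"z": 0.16,"rx": 0,"ry": 0,"rz": 0,"fingers": 1},
    {"x": 0,"y": 0.04,"z": 0.16,"rx": 0,"ry": 0,"rz": 0,"fingers": 1},
    {"x": 0,"y": 0.03,"z": 0.13,"rx": 0,"ry": 0,"rz": 0,"fingers": 1},
    {"x": 0,"y": 0.02,"z": 0.11,"rx": 0,"ry": 0,"rz": 0,"fingers": 1},
    {"x": 0,"y": 0.02,"z": 0.09,"rx": 0,"ry": 0,"rz": 0,"fingers": 1},
    {"x": 0,"y": 0.01,"z": 0.09,"rx": 0,"ry": 0,"rz": 0,"fingers": 1},
    {"x": 0,"y": 0.01,"z": 0.08,"rx": 0,"ry": 0,"rz": 0,"fingers": 1},
    {"x": 0,"y": 0,"z": 0.07,"rx": 0,"ry": 0,"rz": 0,"fingers": 1},
    {"x": 0,"y": 0,"z": 0.05,"rx": 0,"ry": 0,"rz": 0,"fingers": 1},
  ],
)

```text
clock: 26.4
tcp_pos: [0.5905, 0.2765, 0.118]
tool_rot: [0.0, 0.079, 0.997, -0.001]
force: [-1.9, 0.3, -0.0]
grip_width: 0.011
gripper_force: 25.0
```

Emit:
send_rows(
  deltas=[
    {"x": 0,"y": 0,"z": 0.02,"rx": 0,"ry": 0,"rz": 0,"fingers": 1},
    {"x": 0,"y": 0,"z": 0.02,"rx": 0,"ry": 0,"rz": 0,"fingers": 1},
    {"x": 0,"y": 0,"z": 0,"rx": 0,"ry": 0,"rz": 0,"fingers": 1},
    {"x": 0,"y": 0,"z": 0,"rx": 0,"ry": 0,"rz": 0,"fingers": 1},
    {"x": 0,"y": 0,"z": 0,"rx": 0,"ry": 0,"rz": 0,"fingers": 1},
    {"x": 0,"y": 0,"z": 0,"rx": 0,"ry": 0,"rz": 0,"fingers": 1},
    {"x": 0,"y": 0,"z": 0,"rx": 0,"ry": 0,"rz": 0,"fingers": 1},
    {"x": 0,"y": 0,"z": 0,"rx": 0,"ry": 0,"rz": 0,"fingers": 1},
    {"x": 0,"y": 0,"z": 0,"rx": 0,"ry": 0,"rz": 0,"fingers": 1},
    {"x": 0,"y": 0,"z": 0,"rx": 0,"ry": 0,"rz": 0,"fingers": 1},
  ],
)

```text
clock: 27.4
tcp_pos: [0.5904, 0.2766, 0.1166]
tool_rot: [0.0, 0.079, 0.997, -0.001]
force: [-1.1, -2.9, -1.1]
grip_width: 0.0113
gripper_force: 25.0
```

Emit:
send_rows(
  deltas=[
    {"x": 0,"y": 0,"z": 0.02,"rx": 0,"ry": 0,"rz": 0,"fingers": 1},
    {"x": 0,"y": 0,"z": 0.02,"rx": 0,"ry": 0,"rz": 0,"fingers": 1},
    {"x": 0,"y": 0,"z": 0,"rx": 0,"ry": 0,"rz": 0,"fingers": 1},
    {"x": 0,"y": 0,"z": 0,"rx": 0,"ry": 0,"rz": 0,"fingers": 1},
    {"x": 0,"y": 0,"z": 0,"rx": 0,"ry": 0,"rz": 0,"fingers": 1},
    {"x": 0,"y": 0,"z": 0,"rx": 0,"ry": 0,"rz": 0,"fingers": 1},
    {"x": 0,"y": 0,"z": 0,"rx": 0,"ry": 0,"rz": 0,"fingers": 1},
    {"x": 0,"y": 0,"z": 0,"rx": 0,"ry": 0,"rz": 0,"fingers": 1},
    {"x": 0,"y": 0,"z": 0,"rx": 0,"ry": 0,"rz": 0,"fingers": 1},
    {"x": 0,"y": 0,"z": 0,"rx": 0,"ry": 0,"rz": 0,"fingers": 1},
  ],
)

```text
clock: 28.4
tcp_pos: [0.5905, 0.2767, 0.1158]
tool_rot: [0.0, 0.079, 0.997, -0.0]
force: [-2.6, -3.3, 3.4]
grip_width: 0.0112
gripper_force: 25.0
```

The tray bears on its post: the vertical force is +3.4 N, as it was at the first grip. I'll release, rise and check.

Emit:
send_rows(
  deltas=[
    {"x": 0,"y": 0,"z": 0,"rx": 0,"ry": 0,"rz": 0,"fingers": 0.2},
    {"x": 0,"y": 0,"z": 0,"rx": 0,"ry": 0,"rz": 0,"fingers": 0.2},
    {"x": 0,"y": 0,"z": 0,"rx": 0,"ry": 0,"rz": 0,"fingers": 0.2},
    {"x": 0,"y": 0,"z": 0,"rx": 0,"ry": 0,"rz": 0,"fingers": 0.2},
    {"x": 0,"y": 0,"z": 0,"rx": 0,"ry": 0,"rz": 0,"fingers": 0.2},
    {"x": 0,"y": 0,"z": -0.3,"rx": 0,"ry": 0,"rz": 0,"fingers": 0.2},
    {"x": 0,"y": 0,"z": -0.6,"rx": 0,"ry": 0,"rz": 0,"fingers": 0.2},
    {"x": 0,"y": 0,"z": -0.8,"rx": 0,"ry": 0,"rz": 0,"fingers": 0.2},
    {"x": 0,"y": 0,"z": -0.8,"rx": 0,"ry": 0,"rz": 0,"fingers": 0.2},
    {"x": 0,"y": 0,"z": -0.8,"rx": 0,"ry": 0,"rz": 0,"fingers": 0.2},
  ],
)

```text
clock: 29.4
tcp_pos: [0.5904, 0.2772, 0.2494]
tool_rot: [0.001, 0.079, 0.997, 0.0]
force: [1.4, 0.1, 0.1]
grip_width: 0.0349
gripper_force: 0.0
```

Emit:
send_rows(
  deltas=[
    {"x": 0,"y": 0.6,"z": -0.3,"rx": 0,"ry": 0,"rz": 0,"fingers": 0.2},
    {"x": 0,"y": 0.6,"z": -0.3,"rx": 0,"ry": 0,"rz": 0,"fingers": 0.2},
    {"x": 0,"y": 0.6,"z": -0.3,"rx": 0,"ry": 0,"rz": 0,"fingers": 0.2},
    {"x": 0,"y": 0.6,"z": -0.3,"rx": 0,"ry": 0,"rz": 0,"fingers": 0.2},
    {"x": 0,"y": 0.6,"z": 0,"rx": 0,"ry": 0,"rz": 0,"fingers": 0.2},
    {"x": 0,"y": 0,"z": 0,"rx": 0,"ry": 0,"rz": 0,"fingers": 0.2},
    {"x": 0,"y": 0,"z": 0,"rx": 0,"ry": 0,"rz": 0,"fingers": 0.2},
    {"x": 0,"y": 0,"z": 0,"rx": 0,"ry": 0,"rz": 0,"fingers": 0.2},
    {"x": 0,"y": 0,"z": 0,"rx": 0,"ry": 0,"rz": 0,"fingers": 0.2},
    {"x": 0,"y": 0,"z": 0,"rx": 0,"ry": 0,"rz": 0,"fingers": 0.2},
  ],
)

```text
clock: 30.4
tcp_pos: [0.6093, 0.3947, 0.2953]
tool_rot: [0.0, 0.079, 0.997, -0.0]
force: [-0.3, 0.6, -0.5]
grip_width: 0.0348
gripper_force: 0.0
```

```bash
python3 - <<'E'
from plan import *
s=bot.observe();print(s['clock'],s['tcp_pos'],s['force'],s['grip_width'])
a=save('top','tf')[:,:,::-1];b=save('scene','sf')[:,:,::-1]
cv2.imwrite('pics/final.png',np.hstack([cv2.resize(a[100:290,130:420],(400,262)),cv2.resize(b[120:310,90:380],(400,262))]))
E
```

```text
30.4 [0.60932493 0.39465213 0.29532823] [-0.2721238   0.62372063 -0.45899617] 0.03482985750731676
```

View pics/final.png

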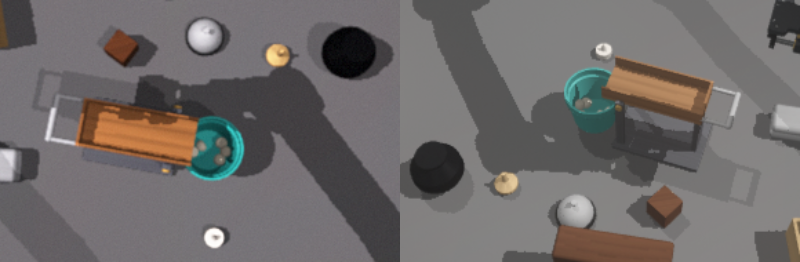

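The final views show the tray level and empty, the pot upright under the lip with the stones inside (top view, about (212,150)), the ornaments unmoved and the arm clear.

```bash
python3 -c "
from workcell import bot
print(bot.hand_in())"
```

```text
the job is handed in; nothing more can be done
None
```

Job handed in at about 30 s: the pot was slid under the lip, all five stones are in it, the tray is lowered level again, and the ornaments look unmoved in the final views.

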